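# Take the front roller out of a wet belt grinder

### The arm

A 6-joint arm with a two-finger parallel gripper is mounted at the origin on the work surface. World frame = base frame: x ahead of the robot, y to its left, z up, the work surface at z = 0. Lengths are in m, angles in rad, forces in N, time in s.
With the tool pointing down it reaches from about 0.425 to 0.95 m from the base axis. Payload 3.5 kg.
Tool frame: the origin (TCP) lies between the finger pads; the fingertips stand 14 mm ahead of it and the grasp point (between the pads) lies 5 mm behind it; z points along the fingers, y is the direction in which the jaws open and shut (so a half turn about z gives the same grasp; the last joint's range is limited). The gripper opens to 85 mm and grips with 20 to 120 N. Pads are 22 mm wide; open, the fingers measure 114 mm over their backs; the gripper's body (76 mm by 85 mm) begins 54 mm behind the grasp point. The pads swing forward as they close: fully open they stand 13 mm farther back than shut.
Start: joints at [1.082, 0.286, 1.577, -0, 1.279, -0.15], TCP at [0.224, 0.637, 0.209] pointing down, gripper open.
Joint ranges: [-2.77, 2.77], [-0.9, 2.22], [0.21, 2.48], [-1.53, 4.67], [0.24, 2.81], [-2.84, 2.84]. Speed limits (rad/s): [2.79, 2.79, 3.14, 3.14, 3.14, 3.14].

### API

Orientations are given as a unit quaternion [x, y, z, w].
In Python, from plant import ctrl gives the robot as it stands. The module is installed in compiled form; this text tells all that it offers.
- The arm moves only by the tool servo_tool, never from a script. Its argument "increments" is text: rows parted by semicolons, each of 7 numbers parted by spaces: the turn, a rotation vector about the tool's x, y, z in rad, then the shift along the tool's x, y, z in cm, then the finger opening in cm, from 0 to 8.54. In form: ax ay az dx dy dz claw; .... A call has 1 to 10 rows; each row is the pose to reach, as a shift and turn from the pose commanded when the call began, along the tool's axes at that moment; what a row does not reach only later rows make up. A row lasts 1/12 s, in which the tool goes at most 41.7 mm and 7.16 degrees, less where a joint would pass 70% of its speed; a pose out of reach is approached as far as the arm can. A call with a gripper value outside its range is refused whole. The fingers move at their own pace and stop on an object; "grip_force" is the grip in N (left out, the last holds). Time passes only in rows, so rows that repeat a pose let the fingers close. It gives the time, the measured TCP pose, the force and the opening at its end, in the units of the state.
- ctrl.get_state(): the state, without advancing time (a new reading comes with each control period).
- ctrl.read_camera(name): name is "scene" or "top" or "wrist"; returns (picture, depth): 384x512x3 uint8, red, green, blue; 384x512 float32, m along the optical axis (not along the pixel's ray), 0 where there is no reading.
- ctrl.camera_info(name): a dict with "camera_matrix" (3x3 intrinsics, pixels), "world_to_cam" (4x4, takes a point from world to camera coordinates). Camera axes: x right, y down, z forward; pixel columns grow to the right and rows downward; lengths in m; the calibration is good to about 2 mm. A picture is of the moment at which its call begins: read the wrist's pose just before it. camera_info takes no time and is no camera call; for the wrist camera it gives the pose at the moment of the call.
- ctrl.sign_off(): hands the job in, once; it reports no verdict.
The state is a dict: "time": time; "qpos": joint angles; "dq": joint speeds; "joint_efforts": joint torques, N m; "eef_pos": TCP position; "tcp_rot": TCP orientation; "contact_force": force on the tool from outside, world axes, zero at the start; "wrist_torque": the same for the moment, N m; "opening": opening from 0.0 (shut) to 1.0 (fully open).
Only numpy, scipy, OpenCV 4.12 (cv2) and the standard library are available. Lean on these libraries where they do the work, as an engineer would, in place of code of your own. Each camera call takes 0.05 s, during which the arm holds its last target.

### The job

The abrasive belt is already off this wet belt grinder and its front roller has to come out for cleaning. Throw the cam lever over to its fully open position, then free the roller from the hooked seats in the two side arms and lower it out through the open bottoms of the slots without forcing it. Lay it with both axle ends in the V-rests of the roller stand, never letting it drop, and let go; leave the lever open and the things standing around where they are.

Things in the scene. Friction and masses are not known exactly. Their poses are not given: they have to be found in the camera images.
- grinder: Wet belt grinder, fixed: grey drive housing (x 75 to 360, 210 wide, top z 224 mm) with two aluminium side arms (8 mm plates at |y| 56 to 64, to x -52) that carry the front roller. Origin on the bench below the seated roller's centre; -x points out of the nose, y along the axle, z up. Steel drip pan below: x -75 to 75, |y| < 105, floor 8, rims 20 mm high. Its points share these axes.
- seat (a point): Centre line of the seated axle, 140 mm above the bench. In each arm, x, z in mm from this point: seat with back wall x +7 and floor z -6, on which the axle rests behind a 1.5 mm rib; slot roof z +14.5, so the axle can rise 8.5. Outside each arm a 5 mm steel keeper plate: its floor, level with the seat, ends in a hook lip 6 mm thick, top at z 0, back face at x -7 to -23 (see slot_mouth).
- slot_mouth (a point): Open bottom of the exit channels, 118 mm above the bench, on average 28 mm forward (-x) of the seat. Channel: 14 mm wide along x (axle 12), straight down from the roof, between lip and front prong (8 mm thick, top 165 mm high). The keepers are bolted in long holes, both alike: channel and lip may lie up to 8 mm to either side; this point does not show it. Axle is out over 6 mm below.
- guard_edge (a point): Middle of the front edge of the white belt guard's underside, 232 mm above the bench, 10 mm behind the axle. The guard is a flat 4 mm sheet, |y| < 70, with 12 mm skirts, running back over the rear half of the roller to the housing, so a gripper coming straight down strikes it: lean it out over the nose by 30 to 45 degrees. Space behind the roller is free to the housing face, 75 mm behind the axle.
- cam_lever (a joint): Cam lever outside the -y side arm; hinge along the grinder's y at x 0, z 164 mm. 0 = locked: handle up, leaning 10 degrees back (+x), its eccentric over the axle end so the axle cannot rise. It swings forward and down (to -x); fully open at its stop, 1.9 rad, handle pointing forward and 9 degrees below level. Friction about 0.25 N m; stays where left.
- lever_grip (a point): Centre of the lever's black round handle, 18 mm thick and 52 mm long, 70 mm from the hinge (the handle ends 95 mm from the hinge), at y = -102 of the grinder. 24 mm of free space between handle and keeper plate.
- roller_center (a point): Centre of the front roller: dark rubber cylinder 50 mm in diameter and 104 mm long on a 12 mm steel axle that sticks out 26 mm at each end (156 mm overall); about 0.4 to 0.75 kg. Its y axis is the axle. It starts seated in the grinder, axle 140 mm above the bench.
- stand_seat (a point): Where the roller's centre should lie: midway between the V-rests of the fixed roller stand, 76.5 mm above the bench. Base plate 90 x 160 x 8 mm; steel uprights 10 mm thick at y -66 and +66 end in open 90 degree V-notches (about 38 mm wide at the top, tips 91 mm above the bench) for the axle ends. Its y axis is the line along which the axle lies; z up.
- suspension: White bottle of polishing suspension, 56 mm in diameter, 150 mm tall; origin under its centre. Leave it alone.
- beaker: Grey open beaker, 70 mm across, 80 mm tall; origin under its centre. Leave it alone.
- specimen_tray: White specimen tray 75 x 220 x 22 mm with three black round mounts in it (32 mm high in all); origin under its centre. Leave it alone.
Not all that is in view belongs to the job. Leave any green look-alike of the part that bears roller_center alone. Of the things shaped like the part that bears stand_seat, the grey one is meant.

How it is judged:
By the outcome, as a careful person would: the job done as asked, in the order asked, and still so for the second after the job is handed in, with the robot touching nothing.
It also fails if it takes over 61 s, if anything falls off the work surface, if the arm or the gripper's body presses on something with over 40 N, if the wrist force passes 120 N, or if a joint passes its speed limit or range.

## Working session

There is one attempt and no reset: what is moved stays moved. The work goes in short steps, Python scripts to look and compute and a tool call to move; the robot and the scene stay as the last step left them, time stands still between calls to the robot, and variables do not carry over. Pictures are saved under pics/ and viewed, and the job is handed in when it is done.

Besides the shell and the picture viewer there is one more tool, called after ">>>" in YAML: its name, and indented under it one key for each argument. servo_tool: Moves the arm, as the interface text tells. Its arguments: {"type":"object","properties":{"increments":{"type":"string"},"grip_force":{"type":"number"}},"required":["increments"]}

```bash
mkdir -p pics; cat > h.py <<'E'
import numpy as np, cv2
from plant import ctrl
from scipy.spatial.transform import Rotation as R
def snap(n,f):
    inf=ctrl.camera_info(n); p,d=ctrl.read_camera(n)
    cv2.imwrite('pics/%s.png'%f,p[:,:,::-1]); np.savez('pics/%s.npz'%f,p=p,d=d,K=inf['camera_matrix'],T=inf['world_to_cam']); return p,d,inf
class V:
    def __init__(s,f):
        z=np.load('pics/%s.npz'%f); s.p=z['p'];s.d=z['d'];s.K=z['K'];s.T=z['T']
        v,u=np.mgrid[0:384,0:512]
        c=np.stack([(u-s.K[0,2])/s.K[0,0]*s.d,(v-s.K[1,2])/s.K[1,1]*s.d,s.d],-1)
        s.W=(c-s.T[:3,3])@s.T[:3,:3]; s.W[s.d<=0]=np.nan
    def proj(s,P):
        c=np.asarray(P)@s.T[:3,:3].T+s.T[:3,3]; q=c@s.K.T; return q[...,:2]/q[...,2:]
E
python3 - <<'E'
from h import *
print(ctrl.get_state())
for n in ('scene','top','wrist'):
    p,d,i=snap(n,n+'0'); T=np.array(i['world_to_cam']); print(n,-T[:3,:3].T@T[:3,3],T[2,:3],i['camera_matrix'][0][0])
E
```

```text
{'time': 0.0, 'qpos': array([ 1.08200482e+00,  2.87181422e-01,  1.57819069e+00, -5.61940370e-05,
        1.27858251e+00, -1.49980953e-01]), 'dq': array([ 2.47288954e-06, -8.26034504e-04, -5.28803964e-04,  1.16269506e-03,
        2.01784150e-04,  2.03091051e-03]), 'joint_efforts': array([-1.52921122e-03, -4.05980301e+01, -2.92620617e+01, -2.46641021e-04,
        5.86162554e-03, -8.79018501e-06]), 'eef_pos': array([0.22398163, 0.63599846, 0.20722932]), 'tcp_rot': array([ 1.68588042e-01,  9.85685891e-01, -1.12970186e-03, -3.45272850e-04]), 'contact_force': array([-0.29775757, -0.7419173 , -0.04907095]), 'wrist_torque': array([-0.05262201, -0.00108319,  0.01453866]), 'opening': 0.9940572056483421}
scene [ 1.40541524 -0.29058699  0.87956279] [-0.76070881  0.12684142 -0.63657942] 423.17744887210574
top [ 0.26489543 -0.14822293  1.75561711] [ 0.16076501  0.01156023 -0.98692501] 473.2795168635288
wrist [0.15906811 0.66083479 0.37262963] [ 0.24898558 -0.09119408 -0.96420424] 297.107113930253
```

View pics/scene0.png

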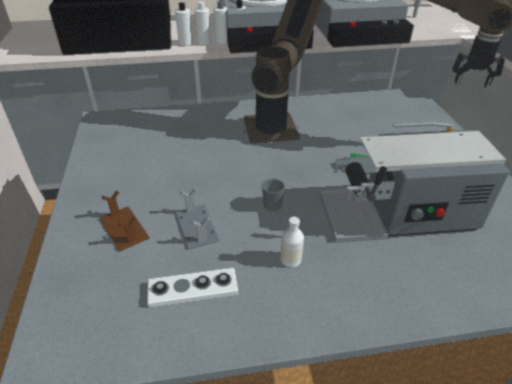

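View pics/top0.png

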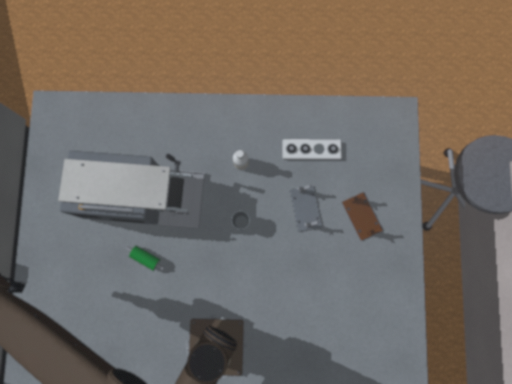

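View pics/wrist0.png

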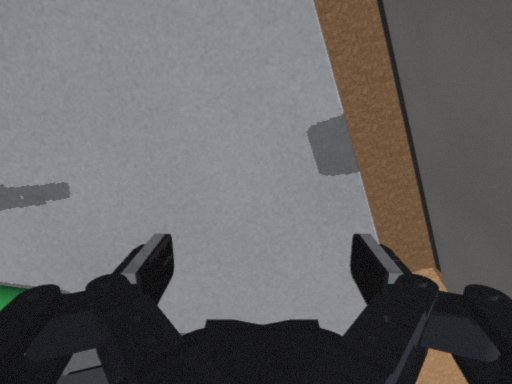

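The top view shows the grinder at about (130,185), its nose pointing image-right (world −y) and the lever at (172,158). The grey stand is at (307,208), the orange stand at (362,217), and a green roller at (145,258). The bottle, beaker and tray are also visible.

```bash
python3 - <<'E'
from h import *
t=V('top0'); s=V('scene0')
cv2.imwrite('pics/t1.png',cv2.resize(t.p[135:250,50:350,::-1],None,fx=2.66,fy=2.66,interpolation=2))
cv2.imwrite('pics/s1.png',cv2.resize(s.p[130:250,310:510,::-1],None,fx=4,fy=4,interpolation=2))
cv2.imwrite('pics/s2.png',cv2.resize(s.p[170:310,90:310,::-1],None,fx=3.5,fy=3.5,interpolation=2))
# housing top
def at(v,u): return np.round(t.W[v,u],3)
for u,v in [(110,185),(160,185),(178,192),(240,220),(240,157),(305,205),(308,189),(313,222),(172,158),(195,190),(145,258),(255,250)]: print((u,v),at(v,u))
W=t.W
m=(W[...,2]>.205)&(W[...,2]<.245)&(W[...,1]>0.1)
m[:,:50]=0;m[:140]=0;m[230:]=0
n,l,st,c=cv2.connectedComponentsWithStats(m.astype(np.uint8))
for i in range(1,n):
    if st[i,4]>30:
        q=W[l==i]; print(st[i],np.round(q.min(0),3),np.round(q.max(0),3),np.round(np.median(q,0),3)); print(cv2.minAreaRect((q[:,:2]*1000).astype(np.float32)))
E
```

```text
(110, 185) [0.535 0.342 0.243]
(160, 185) [0.539 0.18  0.237]
(178, 192) [0.528 0.132 0.17 ]
(240, 220) [ 0.454 -0.074  0.008]
(240, 157) [ 0.664 -0.074  0.129]
(305, 205) [ 0.515 -0.315  0.007]
(308, 189) [ 0.575 -0.326  0.011]
(313, 222) [ 0.444 -0.337  0.079]
(172, 158) [0.632 0.147 0.231]
(195, 190) [0.564 0.097 0.009]
(145, 258) [0.306 0.26  0.052]
(255, 250) [ 0.345 -0.132  0.001]
[  58  150  112   69 6033] [0.432 0.155 0.205] [0.657 0.514 0.245] [0.541 0.34  0.236]
((543.2994384765625, 333.56817626953125), (352.83343505859375, 211.60427856445312), 86.64177703857422)
```

View pics/t1.png

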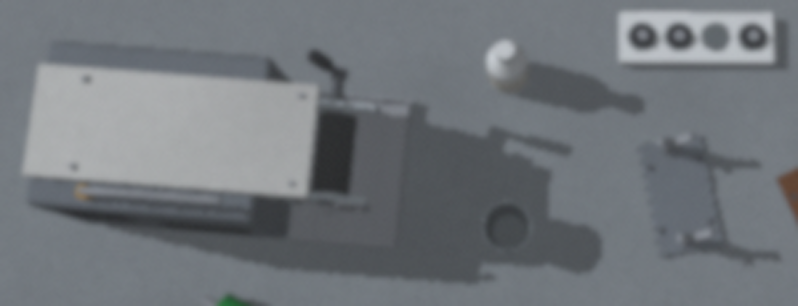

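View pics/s1.png

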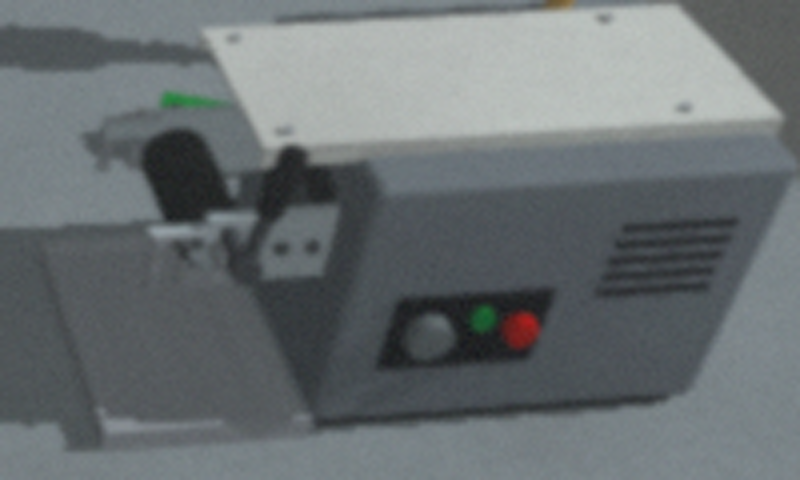

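View pics/s2.png

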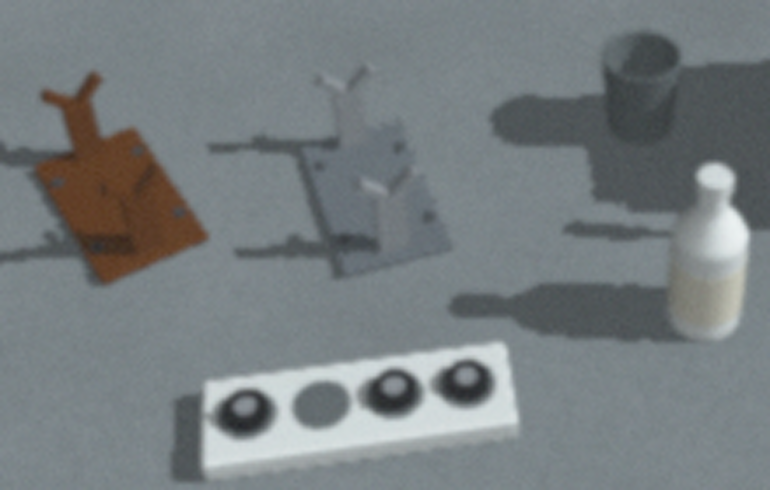

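```bash
python3 - <<'E'
from h import *
t=V('top0'); s=V('scene0')
def ray(v,uv,z):
    uv=np.atleast_2d(uv).astype(float); d=np.c_[uv,np.ones(len(uv))]@np.linalg.inv(v.K).T@v.T[:3,:3]; o=-v.T[:3,:3].T@v.T[:3,3]
    return o+d*((z-o[2])/d[:,2])[:,None]
def comp(m,mn=30):
    n,l,st,c=cv2.connectedComponentsWithStats(m.astype(np.uint8)); return [(l==i,st[i]) for i in range(1,n) if st[i,4]>=mn]
p=t.p.astype(int)
print('guard', p[185,110],p[205,190],p[157,70],'stand',p[205,305],'bench',p[260,250],'roller',p[192,176])
m=(p.min(2)>140); m[:, :50]=0; m[:, 200:]=0; m[:140]=0;m[230:]=0
for mm,st in comp(m):
    v,u=np.nonzero(mm); q=ray(t,np.c_[u,v],.236)*1000; r=cv2.minAreaRect(q[:,:2].astype(np.float32)); print('white',st,r); print(cv2.boxPoints(r).round(1))
# roller dark
m=(p.max(2)<60); m[:, :165]=0; m[:,200:]=0; m[:170]=0;m[215:]=0
for mm,st in comp(m):
    v,u=np.nonzero(mm); q=ray(t,np.c_[u,v],.160)*1000; r=cv2.minAreaRect(q[:,:2].astype(np.float32)); print('roller',st,cv2.boxPoints(r).round(1).tolist())
# depth for stand uprights
W=t.W
print('stand')
m=(W[...,2]>.045)&(W[...,2]<.1); m[:,:285]=0;m[:,335:]=0;m[:175]=0;m[240:]=0
for mm,st in comp(m,3): q=W[mm]; print(st,q.mean(0).round(4),q.max(0).round(3),q.min(0).round(3))
W=s.W
m=(W[...,2]>.045)&(W[...,2]<.1); m[:,:170]=0;m[:,220:]=0;m[:180]=0;m[250:]=0
for mm,st in comp(m,3): q=W[mm]; print('sc',st,q.mean(0).round(4),q.max(0).round(3),q.min(0).round(3))
E
```

```text
guard [169 171 172] [89 92 97] [105 111 118] stand [101 107 115] bench [114 120 126] roller [45 46 47]
white [  58  159  111   49 4419] ((542.6796264648438, 333.61553955078125), (350.1822204589844, 139.2137451171875), 86.5698471069336)
[[462.7 163. ]
 [601.7 154.7]
 [622.6 504.2]
 [483.7 512.6]]
roller [168 178  15  29 350] [[480.5, 124.69999694824219], [577.5, 118.30000305175781], [580.4000244140625, 161.3000030517578], [483.3999938964844, 167.8000030517578]]
stand
[297 185  14   6  48] [ 0.5689 -0.3023  0.0783] [ 0.579 -0.278  0.095] [ 0.561 -0.325  0.048]
[304 221  14   5  44] [ 0.4402 -0.3279  0.0788] [ 0.448 -0.304  0.092] [ 0.432 -0.35   0.047]
sc [180 188  18  15 123] [ 0.4423 -0.3299  0.0686] [ 0.45  -0.305  0.089] [ 0.43  -0.355  0.045]
sc [191 217  19  16 135] [ 0.5717 -0.3033  0.069 ] [ 0.58  -0.279  0.089] [ 0.562 -0.329  0.045]
```

```bash
cat >> h.py <<'E'
def ray(v,uv,z):
    uv=np.atleast_2d(uv).astype(float); d=np.c_[uv,np.ones(len(uv))]@np.linalg.inv(v.K).T@v.T[:3,:3]; o=-v.T[:3,:3].T@v.T[:3,3]
    return o+d*((z-o[2])/d[:,2])[:,None]
def comp(m,mn=30):
    n,l,st,c=cv2.connectedComponentsWithStats(m.astype(np.uint8)); return [(l==i,st[i]) for i in range(1,n) if st[i,4]>=mn]
C=np.array([.5316,.1489,0.]); th=np.deg2rad(86.57)
gx=np.array([np.cos(th),np.sin(th),0]); gz=np.array([0,0,1.]); gy=np.cross(gz,gx)
def G(x,y,z): return C+(x*gx+y*gy+z*gz)/1000   # grinder mm -> world m
def toG(P): P=np.asarray(P)-C; return np.stack([P@gx,P@gy,P@gz],-1)*1000
def Rg(lean,yaw=0,base=None):
    "tool x along gy (yawed), lean deg out over nose"
    x=gy; z=-gz; y=np.cross(z,x); M=np.stack([x,y,z],1)
    return R.from_euler('z',yaw,degrees=True)*R.from_matrix(M)*R.from_rotvec([-np.deg2rad(lean),0,0])
def plan(P,Rt):
    s=ctrl.get_state(); r=R.from_quat(s['tcp_rot'])
    d=r.inv().apply(np.asarray(P)-s['eef_pos'])*100; w=(r.inv()*Rt).as_rotvec()
    print('t',round(s['time'],2),'rot',w.round(3),'cm',d.round(2),'deg',np.rad2deg(np.linalg.norm(w)).round(1)); return w,d
def st():
    s=ctrl.get_state(); print('t %.2f'%s['time'],'P',s['eef_pos'].round(4),'G',toG(s['eef_pos']).round(1),'F',s['contact_force'].round(1),'M',s['wrist_torque'].round(2),'op',round(s['opening'],3))
E
python3 - <<'E'
from h import *
print(G(12.2,-102,233), G(0,0,140))
plan(ctrl.get_state()['eef_pos']+[0,0,.17],Rg(0))
plan(G(55,-102,350),Rg(0))
E
```

```text
[0.6341472  0.15497558 0.233     ] [0.5316 0.1489 0.14  ]
t 0.15 rot [-0.002 -0.001 -0.279] cm [  0.    -0.03 -17.  ] deg 16.0
t 0.15 rot [-0.002 -0.001 -0.279] cm [-53.49 -27.66 -14.21] deg 16.0
```

>>> servo_tool:
  increments: "0 0 -0.07 0 0 -4 0; 0 0 -0.14 0 0 -8 0; 0 0 -0.2 0 0 -12 0; 0 0 -0.279 -3 -1.5 -14.2 0; 0 0 -0.279 -6.5 -3.4 -14.2 0; 0 0 -0.279 -10 -5.2 -14.2 0; 0 0 -0.279 -13.5 -7 -14.2 0; 0 0 -0.279 -17 -8.8 -14.2 0; 0 0 -0.279 -20.5 -10.6 -14.2 0; 0 0 -0.279 -24 -12.4 -14.2 0"
  grip_force: 60

```text
time: 0.98
eef_pos: [0.4102, 0.4383, 0.3503]
tcp_rot: [0.03, 1.0, -0.0, -0.0]
contact_force: [0.8, 0.1, -0.7]
opening: -0.004
```

```bash
python3 - <<'E'
from h import *
st(); plan(G(55,-102,350),Rg(0))
E
```

```text
t 0.98 P [0.4102 0.4383 0.3503] G [281.6 138.5 350.3] F [ 0.8  0.1 -0.7] M [ 0.   -0.02 -0.  ] op -0.004
t 0.98 rot [-0. -0.  0.] cm [-24.04 -22.67   0.03] deg 0.0
```

>>> servo_tool:
  increments: "0 0 0 -2.7 -2.5 0 0; 0 0 0 -5.4 -5 0 0; 0 0 0 -8 -7.6 0 0; 0 0 0 -10.7 -10.1 0 0; 0 0 0 -13.4 -12.6 0 0; 0 0 0 -16 -15.1 0 0; 0 0 0 -18.7 -17.6 0 0; 0 0 0 -21.4 -20.2 0 0; 0 0 0 -24 -22.7 0 0; 0 0 0 -24 -22.7 0 0"

```text
time: 1.82
eef_pos: [0.6387, 0.1935, 0.3487]
tcp_rot: [0.033, 0.999, -0.001, -0.0]
contact_force: [-1.0, -0.1, 0.5]
opening: 0.003
```

```bash
python3 - <<'E'
from h import *
st(); snap('wrist','w1'); st(); plan(G(55,-102,250),Rg(0))
E
```

```text
t 1.82 P [0.6387 0.1935 0.3487] G [  50.9 -104.2  348.7] F [-1.  -0.1  0.5] M [-0.01  0.07 -0.01] op 0.003
t 1.87 P [0.637  0.1959 0.3489] G [  53.3 -102.4  348.9] F [-0.1  0.2 -1.1] M [ 0.04  0.03 -0.01] op -0.004
t 1.87 rot [-0.001 -0.002 -0.005] cm [0.02 0.18 9.89] deg 0.3
```

View pics/w1.png

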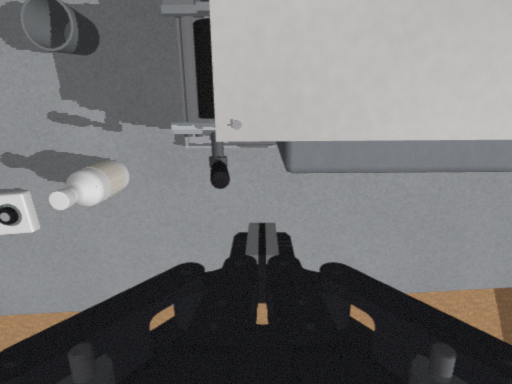

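The wrist view shows the lever handle end at (220,175) and the guard front edge at column ~215. The −y arm and keeper tops are at (190,130), and the fingertips at (262,235).

```bash
python3 - <<'E'
from h import *
v=V('w1'); g=toG(v.W); p=v.p.astype(int)
cv2.imwrite('pics/w1z.png',cv2.resize(v.p[0:200,150:300,::-1],None,fx=4,fy=3,interpolation=2)[:600])
m=(p.max(2)<45); m[:,:205]=0;m[:,240:]=0;m[:140]=0;m[195:]=0
for mm,s in comp(m): q=g[mm]; print('handle',s,np.nanmedian(q,0).round(1),np.nanmin(q,0).round(1),np.nanmax(q,0).round(1))
m=p.min(2)>150; m[:,:200]=0; m[200:]=0
for mm,s in comp(m,300):
    q=g[mm]; print('guard',s,np.nanmedian(q,0).round(1),np.nanpercentile(q,1,0).round(1),np.nanpercentile(q,99,0).round(1))
    vv,uu=np.nonzero(mm); P=ray(v,np.c_[uu,vv],.236)
    for r in range(20,130,20):
        k=vv==r; print(r,toG(P[k])[:, :].min(0).round(1))
for r in (122,125,128,131,134): print(r,[tuple(g[r,c].round(0)) for c in range(168,222,5)])
E
```

```text
handle [211 160  18  28 389] [ 13.3 -93.9 256.1] [  -1.8 -105.3  176.7] [ 22.2 -89.4 259.6]
guard [  200     0   312   142 42089] [140.2  -5.1 235.9] [ 12.  -65.3 234.2] [272.   47.9 237.7]
20 [ 10.5  32.7 236. ]
40 [  9.7  17.4 236. ]
60 [  9.8   1.6 236. ]
80 [  9.8 -14.8 236. ]
100 [  9.9 -31.7 236. ]
120 [  9.9 -49.2 236. ]
122 [(np.float64(-107.0), np.float64(-60.0), np.float64(-0.0)), (np.float64(-51.0), np.float64(-53.0), np.float64(161.0)), (np.float64(-45.0), np.float64(-53.0), np.float64(160.0)), (np.float64(-39.0), np.float64(-53.0), np.float64(162.0)), (np.float64(-33.0), np.float64(-53.0), np.float64(164.0)), (np.float64(-27.0), np.float64(-53.0), np.float64(165.0)), (np.float64(-21.0), np.float64(-53.0), np.float64(165.0)), (np.float64(-15.0), np.float64(-53.0), np.float64(165.0)), (np.float64(-9.0), np.float64(-53.0), np.float64(166.0)), (np.float64(-3.0), np.float64(-53.0), np.float64(168.0)), (np.float64(13.0), np.float64(-49.0), np.float64(236.0))]
125 [(np.float64(-108.0), np.float64(-65.0), np.float64(-0.0)), (np.float64(-50.0), np.float64(-56.0), np.float64(165.0
[... 1773 characters left out ...]
, (np.float64(12.0), np.float64(-57.0), np.float64(237.0))]
134 [(np.float64(-109.0), np.float64(-80.0), np.float64(1.0)), (np.float64(-101.0), np.float64(-81.0), np.float64(-1.0)), (np.float64(-91.0), np.float64(-81.0), np.float64(1.0)), (np.float64(-83.0), np.float64(-81.0), np.float64(1.0)), (np.float64(-34.0), np.float64(-66.0), np.float64(164.0)), (np.float64(-64.0), np.float64(-80.0), np.float64(9.0)), (np.float64(-22.0), np.float64(-66.0), np.float64(163.0)), (np.float64(-47.0), np.float64(-80.0), np.float64(8.0)), (np.float64(-39.0), np.float64(-80.0), np.float64(7.0)), (np.float64(-4.0), np.float64(-66.0), np.float64(169.0)), (np.float64(12.0), np.float64(-60.0), np.float64(237.0))]
```

View pics/w1z.png

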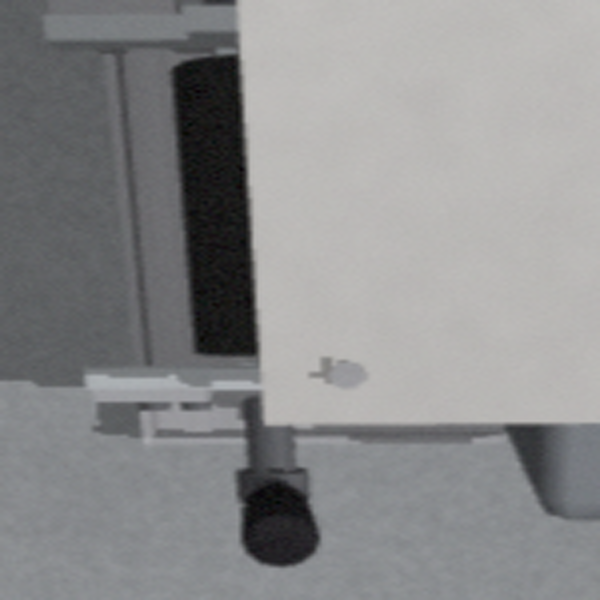

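>>> servo_tool:
  increments: "0 0 0 0 0.1 3.5 0; 0 0 0 0 0.1 7 0; 0 0 0 0 0.1 10 0; 0 0 0 0 0 11.3 0; 0 0 0 0 0 11.3 0"

```text
time: 2.28
eef_pos: [0.6324, 0.1993, 0.2323]
tcp_rot: [0.029, 1.0, -0.001, -0.005]
contact_force: [0.1, 0.7, -1.4]
opening: -0.001
```

```bash
python3 - <<'E'
from h import *
st()
for a in [(36,236),(23.5,236),(1.8,239.4),(-22.3,235.9),(-45.1,222.8),(-60.7,200.5),(-64,176)]: plan(G(a[0],-102,a[1]),Rg(0))
E
```

```text
t 2.28 P [0.6324 0.1993 0.2323] G [ 56.4 -97.6 232.3] F [ 0.1  0.7 -1.4] M [-0.03 -0.01  0.05] op -0.001
t 2.28 rot [-0.002 -0.009  0.001] cm [-0.43 -2.04 -0.37] deg 0.5
t 2.28 rot [-0.002 -0.009  0.001] cm [-0.43 -3.29 -0.36] deg 0.5
t 2.28 rot [-0.002 -0.009  0.001] cm [-0.42 -5.46 -0.7 ] deg 0.5
t 2.28 rot [-0.002 -0.009  0.001] cm [-0.43 -7.87 -0.35] deg 0.5
t 2.28 rot [-0.002 -0.009  0.001] cm [ -0.44 -10.14   0.97] deg 0.5
t 2.28 rot [-0.002 -0.009  0.001] cm [ -0.45 -11.7    3.2 ] deg 0.5
t 2.28 rot [-0.002 -0.009  0.001] cm [ -0.48 -12.03   5.65] deg 0.5
```

>>> servo_tool:
  increments: "0 0 0 -0.2 -1.2 -0.3 0; 0 0 0 -0.3 -2.2 -0.3 0; 0 0 0 -0.3 -3.3 -0.4 0; 0 0 0 -0.3 -4.4 -0.6 0; 0 0 0 -0.3 -5.5 -0.7 0; 0 0 0 -0.3 -6.7 -0.6 0; 0 0 0 -0.3 -7.9 -0.35 0; 0 0 0 -0.3 -9 0.3 0; 0 0 0 -0.3 -10.1 1 0; 0 0 0 -0.3 -10.9 2 0"

```text
time: 3.12
eef_pos: [0.6319, 0.0884, 0.217]
tcp_rot: [0.03, 1.0, -0.0, 0.0]
contact_force: [-0.4, 0.3, -0.0]
opening: 0.001
```

```bash
python3 - <<'E'
from h import *
st()
for a in [(-60.7,200.5),(-64,182),(-64,175)]: plan(G(a[0],-102,a[1]),Rg(0))
E
```

```text
t 3.12 P [0.6319 0.0884 0.217 ] G [ -54.3 -103.8  217. ] F [-0.4  0.3 -0. ] M [0.   0.02 0.07] op 0.001
t 3.12 rot [-0.     0.    -0.001] cm [ 0.18 -0.64  1.65] deg 0.0
t 3.12 rot [-0.     0.    -0.001] cm [ 0.18 -0.96  3.5 ] deg 0.0
t 3.12 rot [-0.     0.    -0.001] cm [ 0.18 -0.96  4.2 ] deg 0.0
```

```bash
python3 - <<'E'
from h import *
snap('wrist','w2');snap('scene','s3')
s=V('s3');cv2.imwrite('pics/s3z.png',cv2.resize(s.p[130:250,310:510,::-1],None,fx=4,fy=4,interpolation=2))
E
```

```text
(no output)
```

View pics/w2.png

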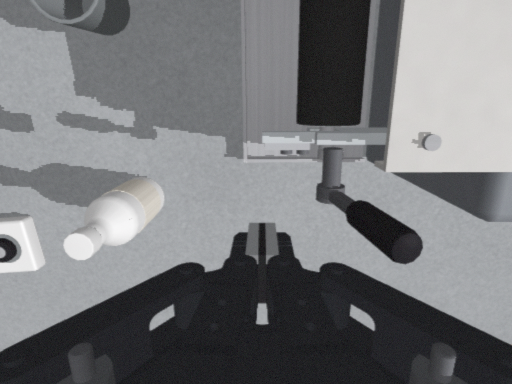

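View pics/s3z.png

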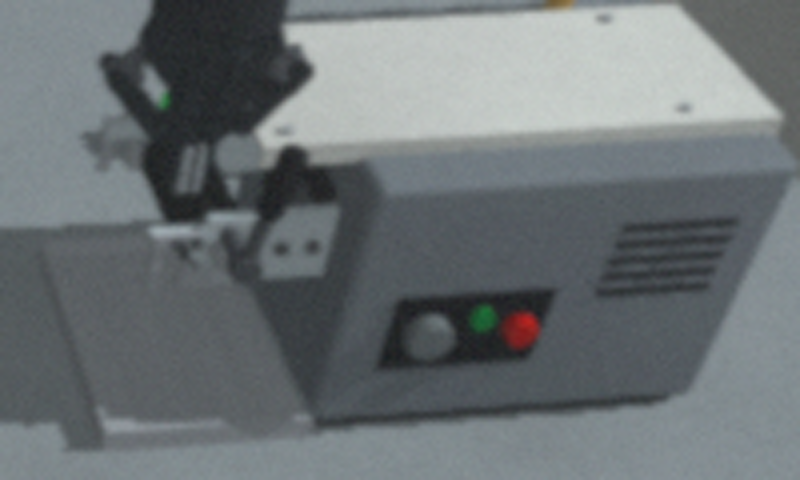

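The wrist view shows the lever still up, with its handle running from (355,205) to (405,248). The finger at (262,235) passed it without contact, so I'm measuring the handle again.

```bash
python3 - <<'E'
from h import *
v=V('w2'); g=toG(v.W); p=v.p.astype(int)
m=(p.max(2)<45); m[:,:348]=0;m[:,425:]=0;m[:195]=0;m[265:]=0
for mm,s in comp(m): q=g[mm]; print('handle',s,np.nanmedian(q,0).round(1),np.nanmin(q,0).round(1),np.nanmax(q,0).round(1))
for u,vv in [(405,248),(412,240),(380,228),(358,208),(332,195),(332,165),(431,142),(262,235),(270,228),(330,80),(285,137),(390,120)]: print((u,vv),p[vv,u],g[vv,u].round(1))
print(v.proj(np.array([G(13,-102,240),G(16,-102,257),ctrl.get_state()['eef_pos']])))
E
```

```text
handle [ 348  201   69   62 1919] [  6.2 -93.7 242.1] [  -1.1 -105.7  209.1] [ 18.8 -89.4 259.4]
(405, 248) [42 43 44] [ 13.1 -97.6 258.4]
(412, 240) [57 56 61] [ 16.4 -94.1 257.3]
(380, 228) [21 22 23] [  6.1 -93.1 245.7]
(358, 208) [24 19 25] [  3.5 -92.1 218.8]
(332, 195) [54 50 53] [ -2.4 -96.2 179.2]
(332, 165) [96 94 99] [ -1.7 -76.1 170.8]
(431, 142) [180 181 184] [ 29.  -51.6 238.6]
(262, 235) [22 25 23] [-52.3 -90.9 258.8]
(270, 228) [102 104 104] [-48.5 -91.  250.7]
(330, 80) [32 33 33] [ -5.5 -17.7 165.4]
(285, 137) [159 164 166] [-35.6 -56.6 164.6]
(390, 120) [118 117 115] [  9.5 -41.4 235.2]
[[387.30357322 239.42683867]
 [408.55771358 255.25030858]
 [258.68054917 221.13138347]]
```

>>> servo_tool:
  increments: "0 0 0 0 0 -3.8 0; 0 0 0 -0.3 0 -7 0; 0 0 0 -0.6 3 -7 0; 0 0 0 -0.6 6 -7 0; 0 0 0 -0.6 9 -7 0; 0 0 0 -0.6 10.3 -5 0; 0 0 0 -0.6 10.3 -3 0; 0 0 0 -0.6 10.3 -1.8 0; 0 0 0 -0.6 10.3 -1.8 0; 0 0 0 -0.6 10.3 -1.8 0"

```text
time: 4.05
eef_pos: [0.6436, 0.1922, 0.2344]
tcp_rot: [0.03, 1.0, -0.0, -0.001]
contact_force: [-0.5, -0.2, -0.2]
opening: 0.003
```

```bash
python3 - <<'E'
from h import *
st(); snap('wrist','w3'); st()
v=V('w3'); g=toG(v.W); p=v.p.astype(int)
cv2.imwrite('pics/w3z.png',cv2.resize(v.p[120:270,140:340,::-1],None,fx=4,fy=4,interpolation=2))
E
```

```text
t 4.05 P [0.6436 0.1922 0.2344] G [  49.9 -109.2  234.4] F [-0.5 -0.2 -0.2] M [-0.03  0.04  0.01] op 0.003
t 4.10 P [0.6444 0.1921 0.236 ] G [  49.9 -110.   236. ] F [ 0.4 -0.1  0.5] M [-0.01 -0.01 -0.02] op 0.0
```

View pics/w3z.png

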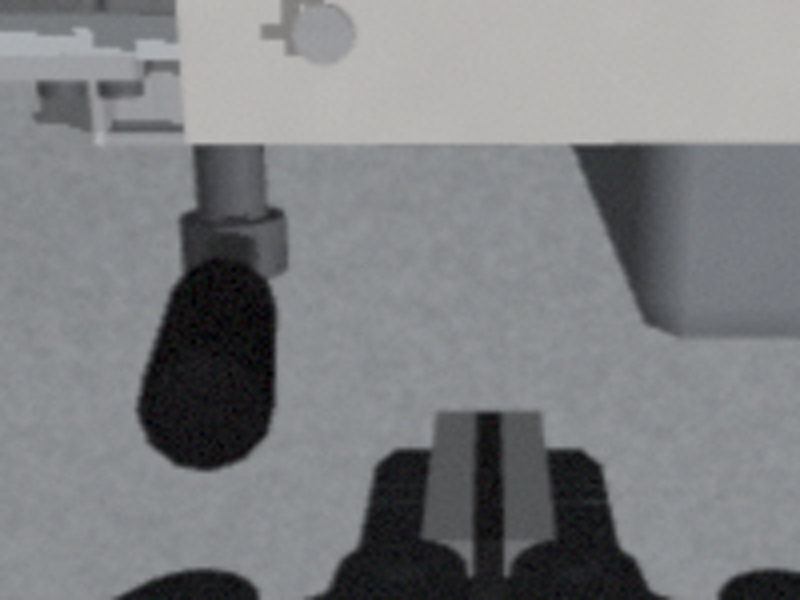

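>>> servo_tool:
  increments: "0 0 0 0.6 0 0 0; 0 0 0 1.2 0 0 0; 0 0 0 1.2 -0.8 0 0; 0 0 0 1.2 -1.6 0 0; 0 0 0 1.2 -2.4 0 0; 0 0 0 1.2 -3.2 0 0; 0 0 0 1.2 -4 0 0; 0 0 0 1.2 -4 0 0"

```text
time: 4.77
eef_pos: [0.6301, 0.1516, 0.2364]
tcp_rot: [0.031, 1.0, -0.0, 0.001]
contact_force: [-0.2, -1.3, 2.2]
opening: -0.001
```

```bash
python3 - <<'E'
from h import *
st(); snap('wrist','w4'); st()
v=V('w4'); g=toG(v.W); p=v.p.astype(int)
cv2.imwrite('pics/w4z.png',cv2.resize(v.p[120:270,140:340,::-1],None,fx=4,fy=4,interpolation=2))
E
```

```text
t 4.77 P [0.6301 0.1516 0.2364] G [  8.6 -98.1 236.4] F [-0.2 -1.3  2.2] M [-0.2   0.09  0.  ] op -0.001
t 4.82 P [0.6301 0.1517 0.2364] G [  8.7 -98.2 236.4] F [-1.  -1.6  3. ] M [-0.28  0.03  0.01] op -0.001
```

View pics/w4z.png

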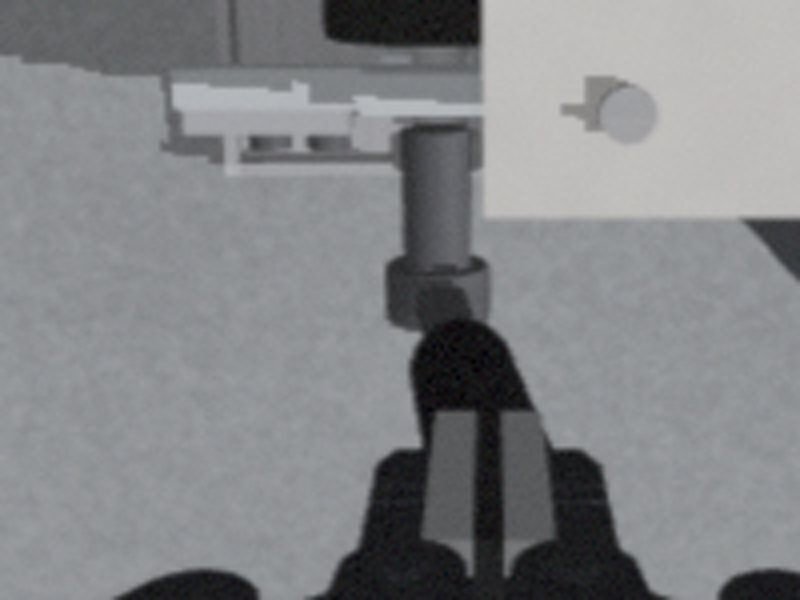

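```bash
python3 - <<'E'
from h import *
v=V('w4'); g=toG(v.W); p=v.p.astype(int)
print('cam',toG(-v.T[:3,:3].T@v.T[:3,3]), 'fwd',v.T[2,:3]@np.stack([gx,gy,gz],1))
for r in range(190,275,6): print(r,[tuple(int(round(k)) if k==k else None for k in g[r,c]) for c in range(240,284,6)])
E
```

```text
cam [ 10.68034623 -28.91786094 401.64607146] fwd [-0.00152452 -0.26614464 -0.9639319 ]
190 [(-7, -94, 172), (-2, -94, 175), (3, -94, 173), (7, -95, 171), (13, -144, 0), (22, -143, 0), (30, -144, -2), (38, -143, 2)]
196 [(-7, -100, 171), (-2, -95, 185), (3, -95, 188), (7, -99, 172), (13, -153, -1), (22, -153, -1), (30, -153, -1), (39, -152, 0)]
202 [(-21, -161, -1), (-1, -96, 198), (4, -90, 215), (8, -90, 216), (13, -161, 1), (22, -162, -2), (30, -161, 0), (39, -161, 1)]
208 [(-21, -170, 0), (0, -93, 219), (4, -91, 226), (8, -89, 230), (12, -91, 226), (22, -170, 1), (30, -170, 0), (39, -170, 0)]
214 [(-21, -180, -1), (1, -94, 229), (5, -91, 236), (8, -90, 238), (12, -90, 238), (22, -179, 0), (31, -179, 0), (39, -180, 0)]
220 [(-21, -188, 1), (1, -94, 238), (5, -92, 244), (8, -90, 247), (12, -90, 248), (15, -92, 243), (31, -189, -1), (39, -189, 0)]
226 [(-22, -198, 0), (1, -96, 243), (6, -85, 269), (9, -85, 268), (12, -85, 267), (14, -86, 267), (31, -197, 1), (39, -198, 0)]
232 [(0, -89, 266), (3, -89, 266), (6, -85, 275), (9, -85, 275), (11, -85, 275), (14, -86, 274), (17, -89, 267), 
[... 218 characters left out ...]
, 287), (14, -85, 287), (17, -85, 287), (20, -90, 278)]
250 [(1, -89, 286), (4, -85, 293), (7, -85, 293), (9, -85, 293), (11, -86, 292), (14, -85, 294), (16, -85, 293), (19, -90, 284)]
256 [(2, -83, 302), (4, -84, 299), (7, -86, 296), (9, -86, 296), (11, -85, 297), (14, -85, 298), (16, -84, 299), (18, -83, 302)]
262 [(3, -83, 306), (5, -84, 305), (7, -85, 303), (9, -88, 297), (11, -89, 296), (14, -84, 304), (16, -84, 305), (18, -82, 307)]
268 [(3, -84, 308), (5, -84, 308), (7, -84, 309), (9, -91, 296), (11, -91, 297), (13, -84, 308), (16, -84, 308), (18, -84, 308)]
274 [(3, -84, 312), (5, -84, 312), (7, -85, 311), (9, -94, 296), (11, -93, 297), (13, -84, 312), (15, -85, 312), (17, -84, 312)]
```

```bash
python3 - <<'E'
from h import *
v=V('wrist0')
T=R.from_quat([.168588,.985686,-.00113,-.000345]).as_matrix(); P=np.array([.22398,.636,.20723])
q=(v.W-P)@T*1000
for r in range(230,330,8): print(r,[tuple(int(round(k)) if k==k else None for k in q[r,c]) for c in (135,145,155,165,170,355,362,370,380)])
E
```

```text
230 [(-93, -171, 207), (-93, -157, 208), (-93, -144, 207), (-93, -130, 208), (-93, -124, 208), (-93, 127, 207), (-92, 136, 206), (-93, 148, 207), (-420, 483, 958)]
238 [(-105, -172, 208), (-105, -158, 207), (13, -46, -44), (13, -41, -45), (10, -42, -38), (11, 44, -40), (13, 46, -44), (13, 49, -45), (-457, 488, 961)]
246 [(-118, -174, 209), (14, -47, -54), (13, -43, -53), (9, -42, -45), (7, -41, -40), (8, 44, -41), (12, 44, -49), (13, 46, -53), (13, 51, -52)]
254 [(9, -52, -52), (13, -44, -60), (12, -41, -58), (7, -41, -47), (3, -42, -40), (4, 44, -43), (9, 44, -51), (13, 44, -59), (13, 48, -60)]
262 [(13, -46, -65), (13, -42, -66), (9, -42, -58), (3, -42, -47), (-1, -41, -41), (1, 44, -44), (6, 44, -53), (10, 44, -61), (14, 45, -66)]
270 [(13, -44, -71), (12, -41, -69), (6, -41, -60), (0, -41, -49), (-4, -42, -42), (-3, 44, -44), (2, 44, -52), (7, 44, -61), (13, 44, -70)]
278 [(11, -44, -72), (8, -42, -69), (3, -41, -61), (-4, -41, -49), (-9, -42, -42), (-7, 44, -45), (-1, 44, -54), (4, 44, -62), (10, 44, -71)]
286 [(9, -43, -74), (6, -41, -70), (-1, -42, -60), (-7, -41, -50), (-180,
[... 158 characters left out ...]
 207), (-193, 136, 208), (-8, 44, -56), (-2, 44, -64), (19, 34, -93)]
302 [(19, -32, -97), (20, -29, -98), (-7, -42, -62), (-206, -140, 208), (-207, -133, 209), (-205, 136, 206), (-206, 147, 207), (20, 30, -98), (19, 33, -97)]
310 [(19, -31, -100), (19, -28, -101), (19, -26, -100), (-220, -141, 208), (-220, -134, 208), (-220, 138, 207), (-219, 148, 207), (19, 29, -100), (19, 32, -100)]
318 [(18, -30, -102), (19, -27, -104), (19, -25, -103), (19, -23, -103), (-234, -135, 208), (-233, 139, 207), (19, 26, -103), (19, 28, -103), (19, 31, -103)]
326 [(19, -29, -106), (19, -26, -106), (19, -24, -106), (20, -21, -107), (20, -20, -107), (19, 23, -106), (19, 25, -106), (19, 27, -106), (19, 30, -106)]
```

>>> servo_tool:
  increments: "0 0 0 0 1 -1 0; 0 0 0 -0.1 3 -1 0; 0 0 0 -0.1 4.5 0 0; 0 0 0 -0.1 4.5 2 0; 0 0 0 -0.1 4.5 4 0; 0 0 0 -0.1 4.5 4.5 0; 0 0 0 -0.1 4.5 4.5 0"

```text
time: 5.4
eef_pos: [0.6314, 0.1988, 0.1869]
tcp_rot: [0.029, 1.0, -0.001, -0.003]
contact_force: [-0.5, -0.8, -0.4]
opening: -0.001
```

```bash
python3 - <<'E'
from h import *
st(); snap('wrist','w5')
v=V('w5'); g=toG(v.W); p=v.p.astype(int)
cv2.imwrite('pics/w5z.png',cv2.resize(v.p[120:270,140:340,::-1],None,fx=4,fy=4,interpolation=2))
for a in [(17,192),(-4.7,195),(-29,192),(-51.6,179),(-67,156),(-70,130)]: plan(G(a[0],-99,a[1]),Rg(0))
E
```

```text
t 5.40 P [0.6314 0.1988 0.1869] G [ 55.8 -96.6 186.9] F [-0.5 -0.8 -0.4] M [-0.   -0.03 -0.06] op -0.001
t 5.45 rot [-0.001 -0.003  0.001] cm [-0.12 -3.88 -0.29] deg 0.2
t 5.45 rot [-0.001 -0.003  0.001] cm [-0.11 -6.05 -0.59] deg 0.2
t 5.45 rot [-0.001 -0.003  0.001] cm [-0.11 -8.48 -0.29] deg 0.2
t 5.45 rot [-0.001 -0.003  0.001] cm [ -0.12 -10.74   1.01] deg 0.2
t 5.45 rot [-0.001 -0.003  0.001] cm [ -0.12 -12.28   3.31] deg 0.2
t 5.45 rot [-0.001 -0.003  0.001] cm [ -0.13 -12.57   5.91] deg 0.2
```

View pics/w5z.png

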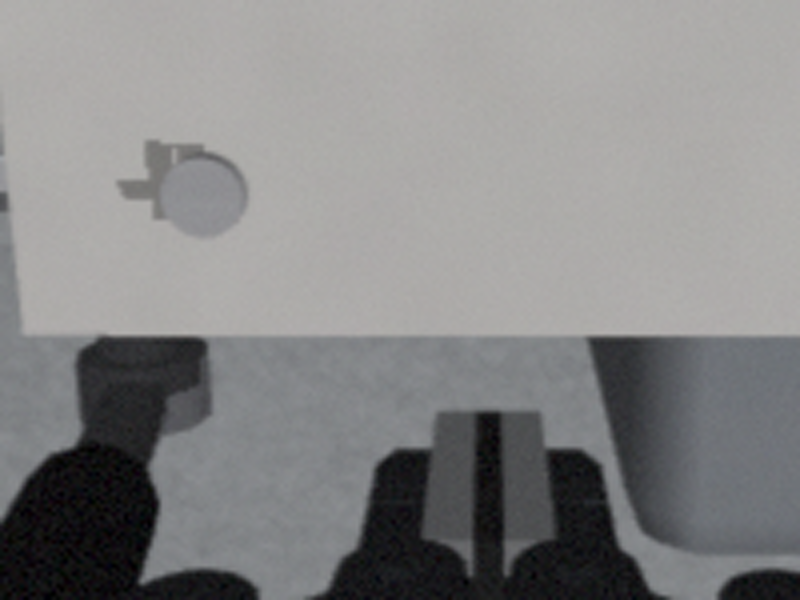

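The fingertip is now behind the handle and level with it: the camera puts the tips about 30 mm short of the reported TCP. I'm pushing again.

>>> servo_tool:
  increments: "0 0 0 -0.1 -1.5 -0.3 0; 0 0 0 -0.1 -2.8 -0.3 0; 0 0 0 -0.1 -3.9 -0.3 0; 0 0 0 -0.1 -5 -0.5 0; 0 0 0 -0.1 -6 -0.6 0; 0 0 0 -0.1 -7.3 -0.4 0; 0 0 0 -0.1 -8.5 -0.3 0; 0 0 0 -0.1 -9.6 0.3 0; 0 0 0 -0.1 -10.7 1 0; 0 0 0 -0.1 -10.7 1 0"

```text
time: 6.28
eef_pos: [0.6277, 0.088, 0.1792]
tcp_rot: [0.031, 1.0, -0.002, -0.0]
contact_force: [0.7, 0.6, 1.1]
opening: -0.001
```

```bash
python3 - <<'E'
from h import *
st(); snap('wrist','w6')
v=V('w6'); g=toG(v.W); p=v.p.astype(int)
for a in [(-67,156),(-70,136),(-70,130)]: plan(G(a[0],-99,a[1]),Rg(0))
E
```

```text
t 6.28 P [0.6277 0.088  0.1792] G [-55.  -99.6 179.2] F [0.7 0.6 1.1] M [-0.01 -0.12  0.01] op -0.001
t 6.33 rot [-0.003 -0.001 -0.001] cm [ 0.04 -1.26  2.37] deg 0.2
t 6.33 rot [-0.003 -0.001 -0.001] cm [ 0.04 -1.55  4.37] deg 0.2
t 6.33 rot [-0.003 -0.001 -0.001] cm [ 0.04 -1.55  4.97] deg 0.2
```

View pics/w6.png

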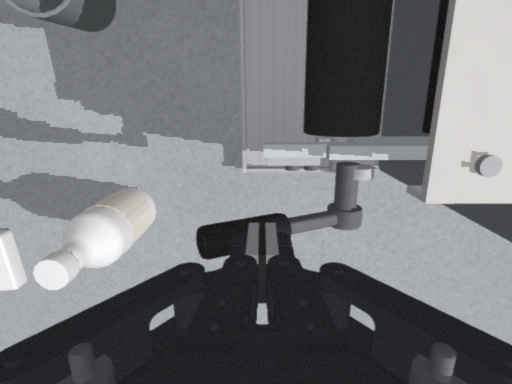

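The lever is now forward, with its handle at (200–290,235). Next I push it down to the stop.

>>> servo_tool:
  increments: "0 0 0 0 -0.7 1.2 0; 0 0 0 0 -1.2 2.2 0; 0 0 0 0 -1.4 3.2 0; 0 0 0 0 -1.5 4 0; 0 0 0 0 -1.5 4.5 0; 0 0 0 0 -1.5 4.9 0; 0 0 0 0 -1.5 4.9 0"

```text
time: 6.92
eef_pos: [0.628, 0.0761, 0.1397]
tcp_rot: [0.029, 1.0, -0.001, 0.0]
contact_force: [-14.3, 0.4, 30.2]
opening: 0.003
```

```bash
python3 - <<'E'
from h import *
st(); snap('wrist','w7'); st()
v=V('w7'); g=toG(v.W); p=v.p.astype(int)
m=(p.max(2)<60); 
for (u,r) in [(185,225),(195,225),(205,225),(215,225),(225,222),(235,220),(290,215),(300,215),(310,214),(320,213)]: print((u,r),p[r,u],g[r,u].round(1))
E
```

```text
t 6.92 P [0.628  0.0761 0.1397] G [ -66.9 -100.5  139.7] F [-14.3   0.4  30.2] M [0.24 2.33 0.01] op 0.003
t 6.97 P [0.628  0.0762 0.1397] G [ -66.8 -100.5  139.7] F [-13.8   0.8  30.8] M [0.14 2.27 0.06] op 0.0
(185, 225) [176 178 181] [-150.1 -158.7   -0.4]
(195, 225) [170 173 176] [-139.1 -158.9   -1. ]
(205, 225) [176 181 182] [-1.278e+02 -1.584e+02  1.000e-01]
(215, 225) [28 30 30] [-90.1 -93.2 156.7]
(225, 222) [27 26 29] [-84.7 -91.8 155.9]
(235, 220) [23 19 21] [-79.3 -90.6 156. ]
(290, 215) [174 177 181] [ -34.4 -146.4    0.4]
(300, 215) [176 178 181] [ -23.5 -146.5    0.2]
(310, 214) [178 181 184] [ -12.5 -145.6   -0.7]
(320, 213) [176 180 182] [  -1.8 -144.1    0.3]
```

View pics/w7.png

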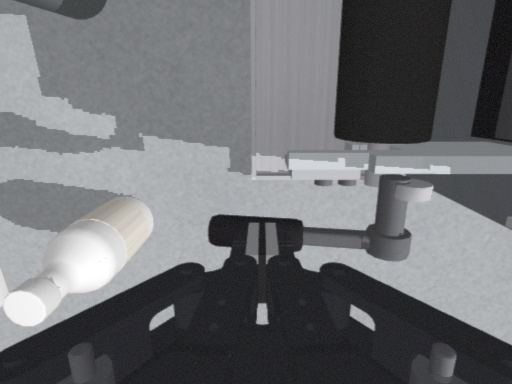

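Lever against its stop: 30 N with no further motion. I'm lifting off and moving round to look at the +y keeper from outside.

>>> servo_tool:
  increments: "0 0 0 0 0 -3 0; 0 0 0 0 0 -7 0; 0 0 0 0 0 -11 0; 0 0 0 2.5 0.5 -14 0; 0 -0.08 0 6.5 1 -14 0; 0 -0.16 0 10.5 1.8 -13 0; 0 -0.24 0 14.5 2.5 -11.5 0; 0 -0.323 0 18.2 3.2 -9 0; 0 -0.323 0 18.2 3.2 -6.2 0; 0 -0.323 0 18.2 3.2 -6 0"

```text
time: 7.8
eef_pos: [0.4391, 0.1191, 0.183]
tcp_rot: [0.028, 0.988, -0.006, 0.155]
contact_force: [-0.4, -0.1, -1.4]
opening: 0.0
```

```bash
python3 - <<'E'
from h import *
st(); snap('wrist','w8'); st(); snap('scene','s8')
s=V('s8');cv2.imwrite('pics/s8z.png',cv2.resize(s.p[130:250,310:510,::-1],None,fx=4,fy=4,interpolation=2))
E
```

```text
t 7.80 P [0.4391 0.1191 0.183 ] G [-35.3  90.5 183. ] F [-0.4 -0.1 -1.4] M [-0.    0.17  0.03] op 0.0
t 7.85 P [0.4433 0.1189 0.1867] G [-35.3  86.4 186.7] F [ 1.4 -0.2  0.2] M [ 0.05  0.12 -0.02] op 0.002
```

View pics/w8.png

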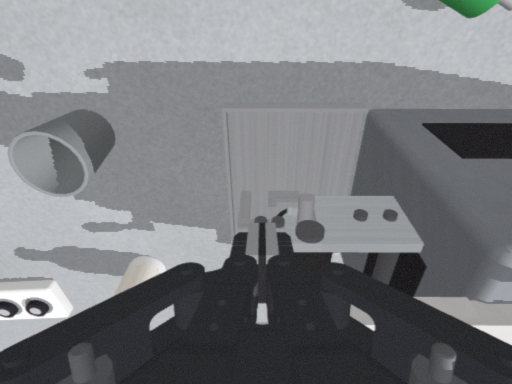

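View pics/s8z.png

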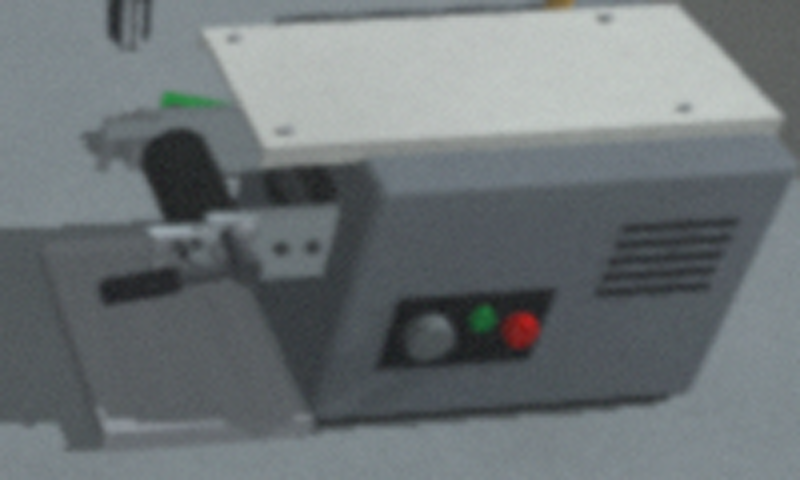

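>>> servo_tool:
  increments: "0 0 0 1 -2 -2.5 8.5; 0 0 0 2.5 -2 -3 8.5; 0 0 0 2.5 -2 -3 8.5; 0 0 0 2.5 -2 -3 8.5; 0 0 0 2.5 -2 -3 8.5; 0 0 0 2.5 -2 -3 8.5"

```text
time: 8.4
eef_pos: [0.4142, 0.101, 0.2125]
tcp_rot: [0.03, 0.987, -0.005, 0.161]
contact_force: [0.8, -0.1, -1.0]
opening: 0.842
```

```bash
python3 - <<'E'
from h import *
st(); snap('wrist','w9'); st()
v=V('w9'); cv2.imwrite('pics/w9z.png',cv2.resize(v.p[130:260,200:360,::-1],None,fx=5,fy=4.6,interpolation=2))
E
```

```text
t 8.40 P [0.4142 0.101  0.2125] G [-54.9 114.3 212.5] F [ 0.8 -0.1 -1. ] M [-0.03  0.12  0.  ] op 0.842
t 8.45 P [0.4139 0.101  0.2122] G [-54.8 114.6 212.2] F [ 0.5 -0.   0.5] M [ 0.04  0.15 -0.01] op 0.921
```

View pics/w9z.png

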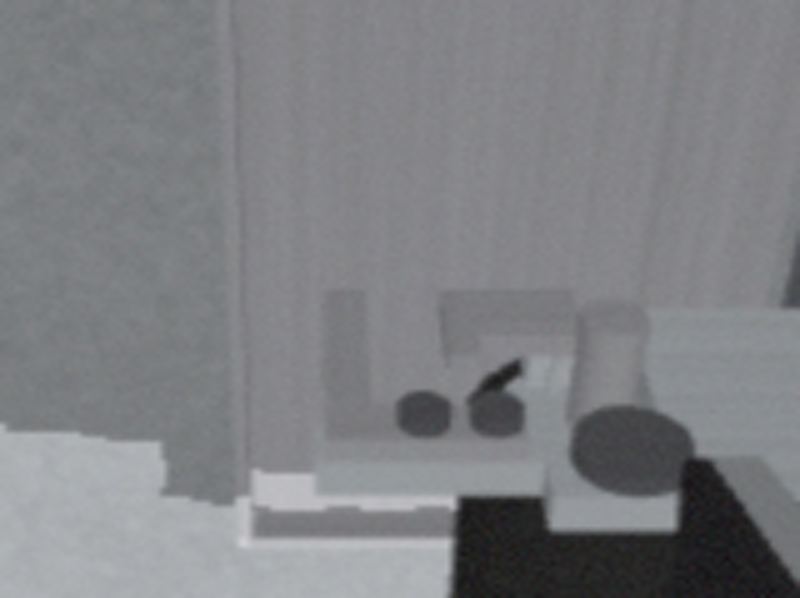

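View pics/w9.png

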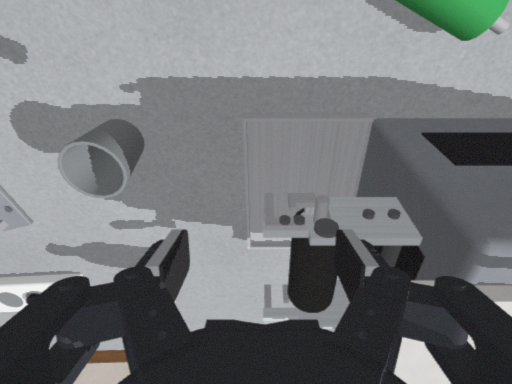

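```bash
python3 - <<'E'
from h import *
v=V('w9'); g=toG(v.W); p=v.p.astype(int)
for r in range(190,226,3):
    print(r,' '.join('%d:%d(%d,%d,%d)'%(c,p[r,c].mean(),*g[r,c].round()) for c in range(262,302,3)))
for r in (196,200,204): print(r,p[r,258:320].mean(1).astype(int).tolist())
def rayy(uv,y):
    d=np.c_[uv,np.ones(len(uv))]@np.linalg.inv(v.K).T@v.T[:3,:3]; o=-v.T[:3,:3].T@v.T[:3,3]
    o=toG(o);d=np.stack([d@gx,d@gy,d@gz],-1); return o+d*((y-o[1])/d[:,1])[:,None]
print(rayy(np.array([[264.2,198],[273.8,198],[288.5,198],[288.5,193.],[264.2,193]]),73).round(1))
# guard x check, arm end, roller, axle end
for u,r in [(320,205),(326,226),(320,212),(312,270),(300,270),(325,270)]: print((u,r),p[r,u],g[r,u].round(1))
E
```

```text
190 262:136(-53,0,8) 265:135(-49,0,8) 268:133(-45,0,8) 271:132(-40,-1,7) 274:136(-36,0,8) 277:135(-32,0,8) 280:135(-28,1,9) 283:136(-24,0,8) 286:134(-20,-1,7) 289:137(-15,0,8) 292:136(-11,-1,7) 295:136(-7,0,8) 298:132(-3,-1,7) 301:134(1,0,8)
193 262:136(-53,-6,7) 265:127(-50,72,119) 268:121(-47,72,118) 271:124(-44,72,119) 274:135(-36,-4,9) 277:134(-32,-5,9) 280:136(-28,-5,8) 283:136(-24,-6,7) 286:133(-19,-6,7) 289:122(-28,72,119) 292:125(-25,72,119) 295:126(-22,73,120) 298:123(-19,72,119) 301:120(-16,72,119)
196 262:137(-53,-10,8) 265:124(-50,72,124) 268:122(-47,72,123) 271:123(-45,73,124) 274:135(-36,-11,7) 277:132(-32,-11,7) 280:135(-28,-10,9) 283:136(-23,-10,8) 286:134(-19,-11,7) 289:120(-28,71,122) 292:125(-25,72,124) 295:122(-22,73,124) 298:123(-19,72,123) 301:122(-17,73,124)
199 262:137(-53,-16,8) 265:124(-50,72,129) 268:122(-47,72,128) 271:124(-45,73,129) 274:136(-36,-16,7) 277:134(-32,-16,7) 280:133(-27,-16,7) 283:137(-23,-16,8) 286:135(-19,-16,7) 289:118(-28,72,128) 292:124(-25,72,128) 295:122(-23,72,128) 298:122(-20,72,128) 301:124(-17,72,128)
202 262:139(-53,-20,9) 265:127
[... 533 characters left out ...]
:138(-53,-32,7) 265:119(-50,72,142) 268:120(-48,71,141) 271:123(-45,72,141) 274:133(-36,-32,8) 277:132(-31,-31,9) 280:137(-27,-32,7) 283:134(-23,-32,8) 286:136(-18,-32,7) 289:125(-29,71,140) 292:133(-26,71,140) 295:131(-24,71,140) 298:133(-1,-31,9) 301:124(4,-32,7)
211 262:135(-53,-37,9) 265:125(-50,72,146) 268:123(-48,72,146) 271:122(-45,72,146) 274:132(-35,-38,7) 277:132(-31,-38,7) 280:133(-27,-37,8) 283:135(-22,-37,8) 286:134(-18,-38,7) 289:139(-29,68,140) 292:134(-26,68,140) 295:135(-24,68,140) 298:67(-18,55,124) 301:34(-16,56,125)Traceback (most recent call last):
  File "<stdin>", line 4, in <module>
  File "<stdin>", line 4, in <genexpr>
ValueError: cannot convert float NaN to integer
```

```bash
sed -i 's/^C=.*/C=np.array([.5286,.1491,0.])/' h.py; python3 - <<'E'
from h import *
v=V('w9'); g=toG(v.W); p=v.p.astype(int)
for r in (196,200,204): print(r,p[r,258:296].mean(1).astype(int).tolist())
def rayy(uv,y):
    d=np.c_[uv,np.ones(len(uv))]@np.linalg.inv(v.K).T@v.T[:3,:3]; o=-v.T[:3,:3].T@v.T[:3,3]
    o=toG(o);d=np.stack([d@gx,d@gy,d@gz],-1); return o+d*((y-o[1])/d[:,1])[:,None]
print(rayy(np.array([[264.2,198],[273.8,198],[288.5,198],[288.5,193.],[264.2,193]]),69).round(1))
m=(p.max(2)<110)&(p.min(2)>45); m[:,:308]=0;m[:,345:]=0;m[:205]=0;m[245:]=0
for u,r in [(320,200),(326,226),(320,212),(312,270),(300,270),(325,270),(312,240)]: print((u,r),p[r,u],g[r,u].round(1))
m=(p.max(2)<50)&(g[...,2]>135)&(g[...,2]<175); m[:,:285]=0;m[:,340:]=0;m[240:]=m[240:];m[:238]=0
q=g[m]; print(len(q),np.nanmin(q,0),np.nanmax(q,0))
top=q[q[:,2]>np.nanpercentile(q[:,2],90)]; print('roller top',np.nanmedian(top,0))
# circle fit of roller cross-section
A=np.c_[2*q[:,0],2*q[:,2],np.ones(len(q))]; s=np.linalg.lstsq(A,(q[:,0]**2+q[:,2]**2),rcond=None)[0]; print('circ',s[:2],np.sqrt(s[2]+s[0]**2+s[1]**2))
E
```

```text
Traceback (most recent call last):
  File "h.py", line 21, in <module>
    gx=np.array([np.cos(th),np.sin(th),0]); gz=np.array([0,0,1.]); gy=np.cross(gz,gx)
                        ^^
NameError: name 'th' is not defined
```

```bash
sed -i 's/^C=.*/C=np.array([.5286,.1491,0.]); th=np.deg2rad(86.57)/' h.py; python3 - <<'E'
from h import *
v=V('w9'); g=toG(v.W); p=v.p.astype(int)
for r in (196,200,204): print(r,p[r,258:296].mean(1).astype(int).tolist())
def rayy(uv,y):
    d=np.c_[uv,np.ones(len(uv))]@np.linalg.inv(v.K).T@v.T[:3,:3]; o=-v.T[:3,:3].T@v.T[:3,3]
    o=toG(o);d=np.stack([d@gx,d@gy,d@gz],-1); return o+d*((y-o[1])/d[:,1])[:,None]
print(rayy(np.array([[264.2,198],[273.8,198],[288.5,198],[288.5,193.],[264.2,193]]),69).round(1))
for u,r in [(320,200),(326,226),(320,212),(312,270),(300,270),(325,270),(312,240)]: print((u,r),p[r,u],g[r,u].round(1))
m=(p.max(2)<50)&(g[...,2]>135)&(g[...,2]<175); m[:,:285]=0;m[:,340:]=0;m[:238]=0
q=g[m]; q=q[~np.isnan(q).any(1)];print(len(q),q.min(0),q.max(0))
A=np.c_[2*q[:,0],2*q[:,2],np.ones(len(q))]; s=np.linalg.lstsq(A,(q[:,0]**2+q[:,2]**2),rcond=None)[0]; print('circ',s[:2],np.sqrt(s[2]+s[0]**2+s[1]**2))
E
```

```text
196 [134, 134, 132, 135, 137, 138, 126, 124, 120, 121, 122, 127, 124, 123, 123, 130, 135, 138, 135, 132, 133, 135, 135, 137, 135, 136, 134, 133, 134, 125, 118, 120, 121, 121, 125, 122, 124, 122]
200 [136, 132, 133, 136, 138, 137, 132, 125, 124, 120, 121, 124, 121, 123, 126, 129, 135, 136, 136, 134, 133, 135, 135, 135, 133, 135, 134, 134, 133, 133, 115, 117, 120, 121, 123, 123, 123, 122]
204 [134, 135, 132, 135, 138, 135, 128, 125, 121, 123, 124, 123, 125, 121, 126, 127, 135, 136, 133, 134, 135, 134, 136, 135, 136, 135, 135, 135, 134, 135, 121, 117, 118, 121, 123, 125, 126, 122]
[[-50.9  69.  126.5]
 [-42.1  69.  126.5]
 [-28.6  69.  126.5]
 [-28.   69.  118.5]
 [-50.9  69.  118.5]]
(320, 200) [122 122 124] [ -3.   77.7 141.4]
(326, 226) [69 69 71] [ -0.9  68.7 164.9]
(320, 212) [135 135 136] [ -2.8  68.4 146.3]
(312, 270) [37 42 38] [ -6.9  13.7 163.1]
(300, 270) [33 35 32] [-17.1   8.7 158.8]
(325, 270) [35 37 38] [  4.9  14.5 163.7]
(312, 240) [151 154 158] [-12.8  61.6 173.6]
2838 [-25.05365747 -49.67699462 143.29612864] [ 20.62249997  49.66807598 165.66601937]
circ [ -0.78961814 139.88372562] 24.507188527786038
```

```bash
python3 - <<'E'
from h import *
v=V('w9')
s=ctrl.get_state();T=R.from_quat(s['tcp_rot']).as_matrix(); P=s['eef_pos']
q=(v.W-P)@T*1000
m=(q[...,2]<-20)&(q[...,2]>-170)&(abs(q[...,0])<50)&(abs(q[...,1])<100); m[:225]=0
for z0 in range(-130,-25,8):
    k=m&(q[...,2]>=z0)&(q[...,2]<z0+8); a=q[k]
    if len(a): print(z0,len(a),'y',a[:,1].min().round(),a[:,1].max().round(),'x',a[:,0].min().round(),a[:,0].max().round(), 'inner',np.abs(a[:,1]).min().round(), s['opening'])
for l in (40,45):
  print(l); plan(G(-.5,0,140)-Rg(l).as_matrix()[:,2]*.07,Rg(l))
E
```

```text
-130 1620 y -20.0 24.0 x 19.0 23.0 inner 5.0 0.92111546453462
-122 5193 y -56.0 57.0 x 9.0 22.0 inner 0.0 0.92111546453462
-114 8873 y -62.0 62.0 x 1.0 20.0 inner 0.0 0.92111546453462
-106 8974 y -67.0 69.0 x -9.0 20.0 inner 0.0 0.92111546453462
-98 5209 y -67.0 70.0 x -12.0 19.0 inner 0.0 0.92111546453462
-90 8552 y -67.0 70.0 x -12.0 16.0 inner 30.0 0.92111546453462
-82 2132 y -66.0 70.0 x -12.0 16.0 inner 32.0 0.92111546453462
-74 891 y -56.0 59.0 x 0.0 14.0 inner 34.0 0.92111546453462
-66 1034 y -48.0 52.0 x -10.0 13.0 inner 34.0 0.92111546453462
-58 1015 y -48.0 52.0 x -10.0 13.0 inner 34.0 0.92111546453462
-50 852 y -48.0 52.0 x -10.0 13.0 inner 34.0 0.92111546453462
-42 581 y -47.0 50.0 x -10.0 13.0 inner 34.0 0.92111546453462
-34 82 y -35.0 38.0 x -9.0 11.0 inner 34.0 0.92111546453462
40
t 8.45 rot [-0.692  0.309  0.113] cm [-10.     0.94   5.3 ] deg 43.9
45
t 8.45 rot [-0.779  0.305  0.127] cm [-9.87  0.49  5.69] deg 48.5
```

>>> servo_tool:
  increments: "-0.1 0.05 0.02 -1 0 -2 6.2; -0.22 0.1 0.04 -3 0 -3 6.2; -0.34 0.15 0.06 -5 0 -3 6.2; -0.46 0.2 0.08 -7 0 -2 6.2; -0.58 0.25 0.1 -9 0.5 0 6.2; -0.7 0.29 0.12 -9.87 0.5 3 6.2; -0.779 0.305 0.127 -9.87 0.5 5.7 6.2; -0.779 0.305 0.127 -9.87 0.5 5.7 6.2; -0.779 0.305 0.127 -9.87 0.5 5.7 6.2; -0.779 0.305 0.127 -9.87 0.5 5.7 6.2"

```text
time: 9.28
eef_pos: [0.5252, 0.0995, 0.19]
tcp_rot: [0.028, 0.923, 0.383, 0.012]
contact_force: [0.1, -0.0, -0.0]
opening: 0.726
```

```bash
python3 - <<'E'
from h import *
st(); snap('wrist','w10'); st()
z=Rg(45).as_matrix()[:,2]
plan(G(-.5,0,140)-z*.07,Rg(45)); plan(G(-.5,0,140)+z*.047,Rg(45))
v=V('w10'); g=toG(v.W); p=v.p.astype(int)
m=(p.max(2)<50)&(g[...,2]>135)&(g[...,2]<175)&(abs(g[...,1])<60)&(abs(g[...,0])<30)
q=g[m]; print(len(q),q.min(0),q.max(0))
A=np.c_[2*q[:,0],2*q[:,2],np.ones(len(q))]; s=np.linalg.lstsq(A,(q[:,0]**2+q[:,2]**2),rcond=None)[0]; print('circ',s[:2],np.sqrt(s[2]+s[0]**2+s[1]**2))
E
```

```text
t 9.28 P [0.5252 0.0995 0.19  ] G [-49.7   0.4 190. ] F [ 0.1 -0.  -0. ] M [-0.31  0.06 -0.  ] op 0.726
t 9.33 P [0.5256 0.0997 0.1918] G [-49.5   0.  191.8] F [-0.2 -0.3  0.1] M [-0.32  0.06 -0.04] op 0.723
t 9.33 rot [-0.001  0.003  0.004] cm [-0.   -0.19  0.13] deg 0.3
t 9.33 rot [-0.001  0.003  0.004] cm [ 0.04 -0.18 11.83] deg 0.3
7277 [-26.58434267 -51.08651727 135.00134308] [ 17.91793627  52.21318884 165.63158462]
circ [ -0.97016327 140.02598766] 24.15514028613504
```

View pics/w10.png

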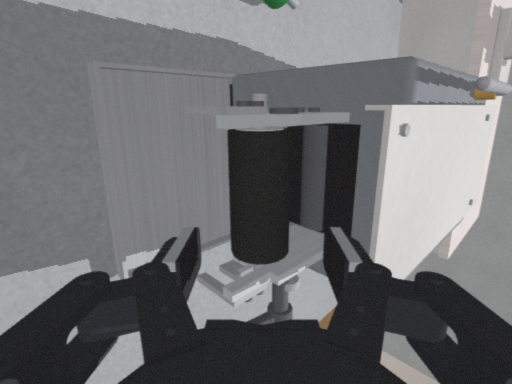

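The roller is centred between the open fingers at (260,190), with the guard clear on the right. I'm advancing along the tool.

>>> servo_tool:
  increments: "0 0 0 0 -0.2 2 6.2; 0 0 0 0 -0.2 4 6.2; 0 0 0 0 -0.2 6 6.2; 0 0 0 0 -0.2 7.5 6.2; 0 0 0 0 -0.2 9 6.2; 0 0 0 0 -0.2 10.2 6.2; 0 0 0 0 -0.2 11.2 6.2; 0 0 0 0 -0.2 11.8 6.2; 0 0 0 0 -0.2 11.8 6.2; 0 0 0 0 -0.2 11.8 6.2"

```text
time: 10.17
eef_pos: [0.5301, 0.1815, 0.1054]
tcp_rot: [0.027, 0.923, 0.383, 0.013]
contact_force: [0.6, 0.5, 0.3]
opening: 0.722
```

```bash
python3 - <<'E'
from h import *
st(); snap('wrist','w11'); st()
z=Rg(45).as_matrix()[:,2]
plan(G(-.7,0,140)+z*.047,Rg(45))
E
```

```text
t 10.17 P [0.5301 0.1815 0.1054] G [ 32.4   0.5 105.4] F [0.6 0.5 0.3] M [-0.31 -0.04  0.07] op 0.722
t 10.22 P [0.5303 0.1812 0.1054] G [ 32.1   0.2 105.4] F [-0.1 -0.1 -0.1] M [-0.32 -0.    0.02] op 0.724
t 10.22 rot [0.    0.002 0.001] cm [-0.02  0.13 -0.06] deg 0.2
```

View pics/w11.png

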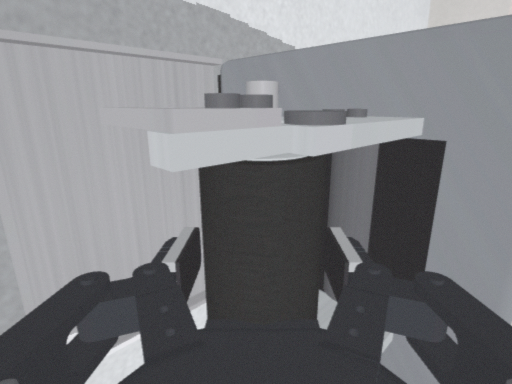

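>>> servo_tool:
  increments: "0 0 0 0 0.1 0 5.4; 0 0 0 0 0.1 0 5.2; 0 0 0 0 0.1 0 5; 0 0 0 0 0.1 0 4.5; 0 0 0 0 0.1 0 4; 0 0 0 0 0.1 0 4"
  grip_force: 60

```text
time: 10.72
eef_pos: [0.5303, 0.1815, 0.1057]
tcp_rot: [0.028, 0.923, 0.383, 0.012]
contact_force: [-1.8, -4.0, 2.5]
opening: 0.57
```

```bash
python3 - <<'E'
from h import *
st()
E
```

```text
t 10.72 P [0.5303 0.1815 0.1057] G [ 32.5   0.3 105.7] F [-1.8 -4.   2.5] M [-0.46  0.14  0.08] op 0.57
```

>>> servo_tool:
  increments: "0 0 0 0 0.1 -0.1 4; 0 0 0 0 0.2 -0.2 4; 0 0 0 0 0.35 -0.35 4; 0 0 0 0 0.5 -0.5 4; 0 0 0 0 0.5 -0.5 4; 0 0 0 0 0.5 -0.5 4"

```text
time: 11.22
eef_pos: [0.5294, 0.1822, 0.112]
tcp_rot: [0.028, 0.923, 0.383, 0.012]
contact_force: [-0.8, 0.4, -5.4]
opening: 0.568
```

```bash
python3 - <<'E'
from h import *
st(); snap('wrist','w12'); st()
v=V('w12'); g=toG(v.W)
for u,r in [(262,95),(262,90),(268,88),(258,84)]: print(v.p[r,u],g[r,u].round(1))
cv2.imwrite('pics/w12z.png',cv2.resize(v.p[70:180,140:300,::-1],None,fx=5,fy=5,interpolation=2))
E
```

```text
t 11.22 P [0.5294 0.1822 0.112 ] G [ 33.    1.2 112. ] F [-0.8  0.4 -5.4] M [-0.98  0.07 -0.05] op 0.568
t 11.27 P [0.5295 0.1822 0.1121] G [ 33.1   1.1 112.1] F [ 0.6 -0.7 -5.8] M [-0.98  0.1   0.05] op 0.57
[192 192 196] [ -3.6  73.8 150.5]
[192 191 195] [ -2.8  75.6 149.7]
[184 182 186] [ -1.9  76.2 151.8]
[182 183 187] [ -4.7  77.5 149.7]
```

View pics/w12z.png

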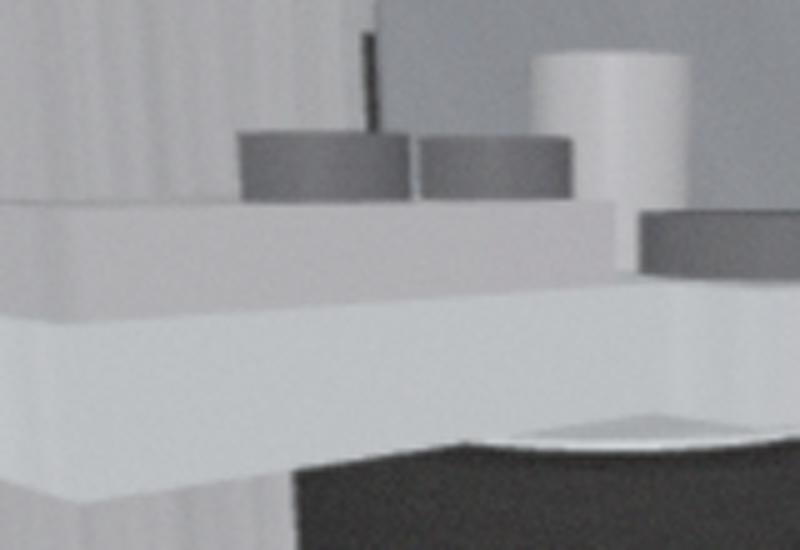

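>>> servo_tool:
  increments: "0 0 0 0 0.07 -0.07 4; 0 0 0 0 0.07 -0.07 4; 0 0 0 0 -0.14 -0.28 4; 0 0 0 0 -0.35 -0.49 4; 0 0 0 0 -0.63 -0.77 4; 0 0 0 0 -0.63 -0.77 4; 0 0 0 0 -0.63 -0.77 4"

```text
time: 11.85
eef_pos: [0.5294, 0.1718, 0.1134]
tcp_rot: [0.028, 0.923, 0.383, 0.012]
contact_force: [-0.2, -0.1, -6.1]
opening: 0.569
```

```bash
python3 - <<'E'
from h import *
st(); plan(G(33-34,.9,113.2),Rg(45))
E
```

```text
t 11.85 P [0.5294 0.1718 0.1134] G [ 22.7   0.5 113.4] F [-0.2 -0.1 -6.1] M [-0.89  0.09 -0.05] op 0.569
t 11.85 rot [ 0.001  0.002 -0.   ] cm [ 0.03 -1.69 -1.66] deg 0.1
```

>>> servo_tool:
  increments: "0 0 0 0 -0.3 -0.3 4; 0 0 0 0 -0.6 -0.6 4; 0 0 0 0 -0.9 -0.9 4; 0 0 0 0 -1.2 -1.2 4; 0 0 0 0 -1.5 -1.5 4; 0 0 0 0 -1.73 -1.73 4; 0 0 0 0 -1.73 -1.73 4; 0 0 0 0 -1.73 -1.73 4"

```text
time: 12.52
eef_pos: [0.5279, 0.1475, 0.1134]
tcp_rot: [0.028, 0.923, 0.383, 0.012]
contact_force: [0.3, 0.2, -5.9]
opening: 0.567
```

```bash
python3 - <<'E'
from h import *
st(); snap('wrist','w13'); st()
v=V('w13'); g=toG(v.W)
cv2.imwrite('pics/w13z.png',cv2.resize(v.p[60:180,180:340,::-1],None,fx=5,fy=5,interpolation=2))
snap('scene','s13')
s=V('s13');cv2.imwrite('pics/s13z.png',cv2.resize(s.p[130:230,310:450,::-1],None,fx=5,fy=5,interpolation=2))
E
```

```text
t 12.52 P [0.5279 0.1475 0.1134] G [ -1.7   0.6 113.4] F [ 0.3  0.2 -5.9] M [-0.98  0.03  0.04] op 0.567
t 12.57 P [0.5278 0.1477 0.1134] G [ -1.5   0.7 113.4] F [-0.1 -0.2 -5.8] M [-0.96  0.12  0.01] op 0.573
```

View pics/w13z.png

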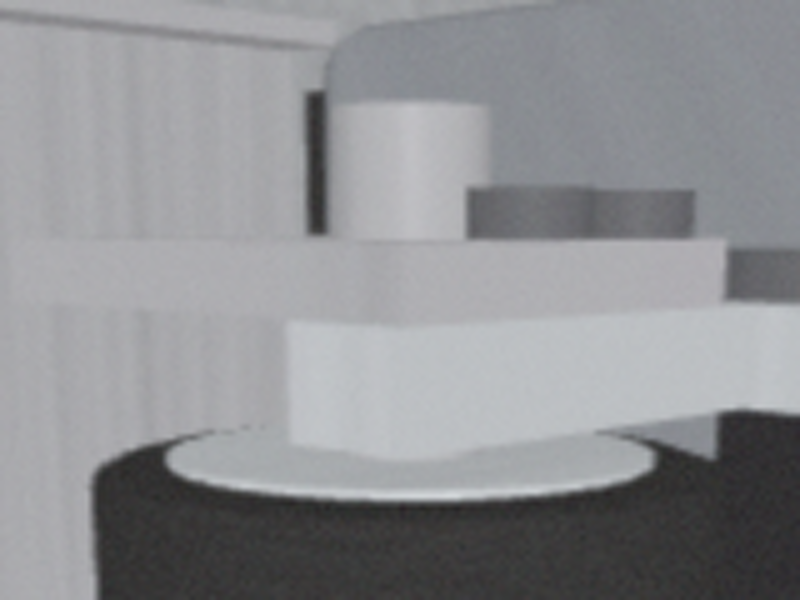

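View pics/s13z.png

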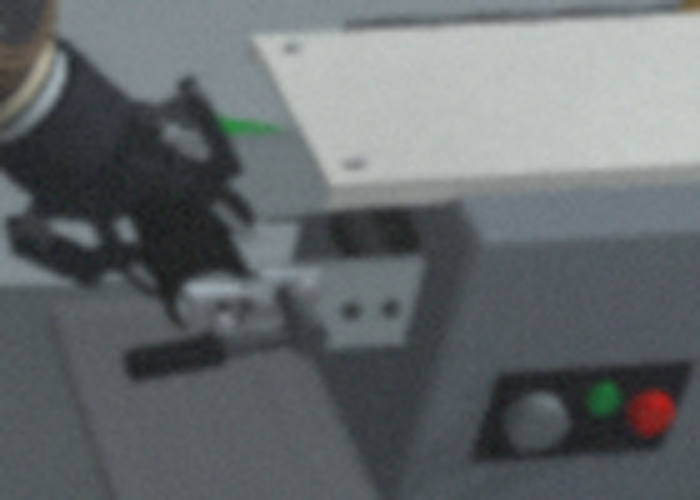

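>>> servo_tool:
  increments: "0 0 0 0 -0.05 -0.05 4; 0 0 0 0 -0.1 -0.1 4; 0 0 0 0 -0.14 -0.14 4; 0 0 0 0 -0.14 -0.14 4"

```text
time: 12.95
eef_pos: [0.5276, 0.1457, 0.1134]
tcp_rot: [0.028, 0.923, 0.383, 0.012]
contact_force: [-0.5, 0.3, -5.7]
opening: 0.573
```

```bash
python3 - <<'E'
from h import *
st()
E
```

```text
t 12.95 P [0.5276 0.1457 0.1134] G [ -3.4   0.8 113.4] F [-0.5  0.3 -5.7] M [-0.95  0.07 -0.04] op 0.573
```

>>> servo_tool:
  increments: "0 0 0 0 -0.05 -0.05 4; 0 0 0 0 -0.1 -0.1 4; 0 0 0 0 -0.14 -0.14 4; 0 0 0 0 -0.14 -0.14 4"

```text
time: 13.28
eef_pos: [0.5275, 0.1447, 0.1135]
tcp_rot: [0.028, 0.923, 0.384, 0.012]
contact_force: [1.1, 4.7, -7.6]
opening: 0.571
```

```bash
python3 - <<'E'
from h import *
st()
E
```

```text
t 13.28 P [0.5275 0.1447 0.1135] G [ -4.5   0.9 113.5] F [ 1.1  4.7 -7.6] M [-0.59 -0.15 -0.13] op 0.571
```

>>> servo_tool:
  increments: "0 0 0 0 0.14 0.14 4; 0 0 0 0 0.14 0.14 4; 0 0 0 0 0 0.28 4; 0 0 0 0 -0.14 0.42 4; 0 0 0 0 -0.28 0.56 4; 0 0 0 0 -0.42 0.7 4; 0 0 0 0 -0.57 0.85 4; 0 0 0 0 -0.57 0.85 4"

```text
time: 13.95
eef_pos: [0.5273, 0.1457, 0.1027]
tcp_rot: [0.028, 0.923, 0.383, 0.012]
contact_force: [-1.4, -0.2, -6.3]
opening: 0.571
```

```bash
python3 - <<'E'
from h import *
st()
E
```

```text
t 13.95 P [0.5273 0.1457 0.1027] G [ -3.5   1.1 102.7] F [-1.4 -0.2 -6.3] M [-1.    0.03 -0.  ] op 0.571
```

>>> servo_tool:
  increments: "0 0 0 0 -0.28 0.28 4; 0 0 0 0 -0.57 0.57 4; 0 0 0 0 -0.85 0.85 4; 0 0 0 0 -1.13 1.13 4; 0 0 0 0 -1.41 1.41 4; 0 0 0 0 -1.7 1.7 4; 0 0 0 0 -2 2 4; 0 0 0 0 -2.3 2.3 4; 0 0 0 0 -2.5 2.5 4; 0 0 0 0 -2.5 2.5 4"

```text
time: 14.78
eef_pos: [0.5272, 0.1459, 0.0671]
tcp_rot: [0.028, 0.923, 0.383, 0.011]
contact_force: [-0.6, 0.5, -5.5]
opening: 0.572
```

```bash
python3 - <<'E'
from h import *
st(); snap('wrist','w14'); st()
E
```

```text
t 14.78 P [0.5272 0.1459 0.0671] G [-3.3  1.2 67.1] F [-0.6  0.5 -5.5] M [-0.99  0.07 -0.03] op 0.572
t 14.83 P [0.5274 0.1459 0.0676] G [-3.3  1.  67.6] F [-0.3 -0.1 -6.9] M [-1.    0.07  0.  ] op 0.574
```

View pics/w14.png

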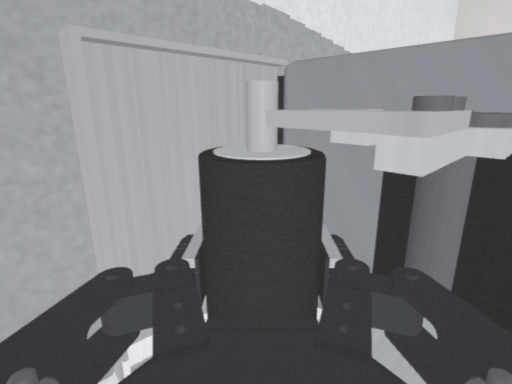

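Axle clear of the slots, no contact force. I'm moving it forward from under the arms.

>>> servo_tool:
  increments: "0 0 0 0 -0.5 -0.5 4; 0 0 0 0 -1.2 -1.2 4; 0 0 0 0 -2 -2 4; 0 0 0 0 -3 -3 4; 0 0 0 0 -4 -4 4; 0 0 0 0 -5 -5 4; 0 0 0 0 -6 -6 4; 0 0 0 0 -6.5 -7.5 4; 0 0 0 0 -6 -9 4; 0 0 0 0 -5 -11 4"

```text
time: 15.67
eef_pos: [0.5196, 0.0311, 0.1092]
tcp_rot: [0.029, 0.923, 0.383, 0.011]
contact_force: [0.7, 0.6, -6.0]
opening: 0.568
```

```bash
python3 - <<'E'
from h import *
st(); 
a=np.rad2deg(np.arctan2(.0261,.129)); print(a)
yaw=a-(-3.43)
plan([.62,-.16,.30],Rg(0,yaw)); plan([.62,-.16,.30],Rg(20,yaw))
E
```

```text
t 15.67 P [0.5196 0.0311 0.1092] G [-118.3    1.9  109.2] F [ 0.7  0.6 -6. ] M [-0.97  0.05  0.06] op 0.568
11.437996139867238
t 15.67 rot [ 0.782  0.101 -0.249] cm [-11.16   0.49 -26.56] deg 47.4
t 15.67 rot [ 0.435  0.14  -0.224] cm [-11.16   0.49 -26.56] deg 29.2
```

>>> servo_tool:
  increments: "0.08 0.01 -0.02 -0.5 1 -4 4; 0.17 0.02 -0.05 -1.5 1.5 -8 4; 0.27 0.03 -0.08 -3 1.5 -12 4; 0.38 0.04 -0.11 -5 1 -16 4; 0.48 0.06 -0.15 -7 0.5 -20 4; 0.58 0.07 -0.18 -9 0.5 -23.5 4; 0.68 0.09 -0.22 -11.16 0.5 -26.5 4; 0.782 0.1 -0.249 -11.16 0.5 -26.5 4; 0.782 0.1 -0.249 -11.16 0.5 -26.5 4; 0.782 0.1 -0.249 -11.16 0.5 -26.5 4"

```text
time: 16.5
eef_pos: [0.6199, -0.1567, 0.3005]
tcp_rot: [-0.1, 0.995, 0.002, 0.001]
contact_force: [-0.8, 0.8, -6.1]
opening: 0.57
```

```bash
python3 - <<'E'
from h import *
st(); snap('wrist','w15'); st()
E
```

```text
t 16.50 P [ 0.6199 -0.1567  0.3005] G [-299.8 -109.4  300.5] F [-0.8  0.8 -6.1] M [ 0.01  0.07 -0.01] op 0.57
t 16.55 P [ 0.6194 -0.157   0.2992] G [-300.2 -108.9  299.2] F [ 0.2  0.1 -7.6] M [-0.01  0.02 -0.  ] op 0.572
```

View pics/w15.png

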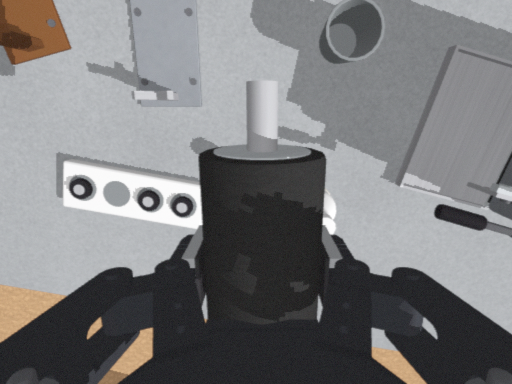

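>>> servo_tool:
  increments: "0 0 0 -4 -1.5 0 4; 0 0 0 -8 -3 0 4; 0 0 0 -8 -3 0 4; 0 0 0 -8 -3 0 4; 0 0 0 -8 -3 0 4; 0 0 0 -8 -3 0 4"

```text
time: 17.05
eef_pos: [0.7041, -0.1712, 0.3011]
tcp_rot: [-0.1, 0.995, 0.0, 0.001]
contact_force: [-0.3, 0.8, -6.6]
opening: 0.568
```

```bash
python3 - <<'E'
from h import *
st(); snap('wrist','w16'); st()
v=V('w16'); W=v.W
m=(W[...,2]>.055)&(W[...,2]<.11)&(W[...,0]>.41)&(W[...,0]<.62)&(W[...,1]<-.24)&(W[...,1]>-.39)
for mm,s in comp(m,8): q=W[mm]; print(s,q.mean(0).round(4),np.percentile(q,2,0).round(4),np.percentile(q,98,0).round(4)); t=q[q[:,2]>.08];print(t.mean(0), t.min(0),t.max(0))
cv2.imwrite('pics/w16z.png',cv2.resize(v.p[0:200,:260,::-1],None,fx=3,fy=3,interpolation=2))
E
```

```text
t 17.05 P [ 0.7041 -0.1712  0.3011] G [-309.2 -194.3  301.1] F [-0.3  0.8 -6.6] M [-0.01  0.02  0.  ] op 0.568
t 17.10 P [ 0.7042 -0.1711  0.3022] G [-309.1 -194.5  302.2] F [ 0.2 -0.9 -6.3] M [-0.02  0.03 -0.04] op 0.568
[151  17  44  17 530] [ 0.5678 -0.3025  0.0775] [ 0.5587 -0.3252  0.0563] [ 0.5752 -0.2786  0.0879]
[ 0.5670079  -0.30211688  0.08437449] [ 0.55675929 -0.32771135  0.08008902] [ 0.57625352 -0.27719306  0.08925555]
```

View pics/w16z.png

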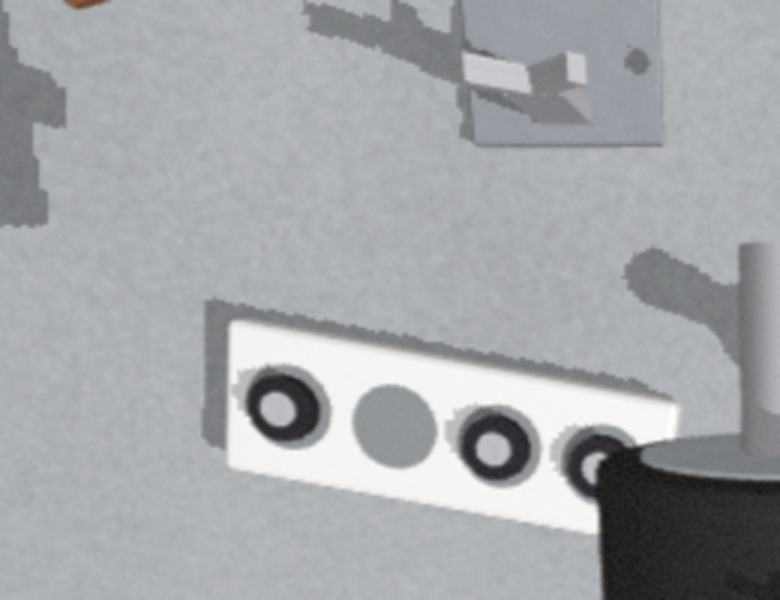

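>>> servo_tool:
  increments: "0 0 0 4 0 0 4; 0 0 0 8 0 0 4; 0 0 0 12 0 0 4; 0 0 0 15 0 0 4; 0 0 0 15 0 0 4; 0 0 0 15 0 0 4; 0 0 0 15 0 0 4"

```text
time: 17.68
eef_pos: [0.5581, -0.2009, 0.3028]
tcp_rot: [-0.1, 0.995, -0.001, 0.003]
contact_force: [1.2, -0.3, -6.3]
opening: 0.57
```

```bash
python3 - <<'E'
from h import *
st(); snap('wrist','w17'); st()
v=V('w17'); W=v.W
m=(W[...,2]>.055)&(W[...,2]<.11)&(W[...,0]>.41)&(W[...,0]<.62)&(W[...,1]<-.24)&(W[...,1]>-.39)
for mm,s in comp(m,8): q=W[mm]; print(s,q.mean(0).round(4),np.percentile(q,2,0).round(4),np.percentile(q,98,0).round(4)); t=q[q[:,2]>.08];print(t.mean(0), t.min(0),t.max(0)); print(cv2.minAreaRect((t[:,:2]*1000).astype(np.float32)))
cv2.imwrite('pics/w17z.png',cv2.resize(v.p[0:200,:260,::-1],None,fx=3,fy=3,interpolation=2))
E
```

```text
t 17.68 P [ 0.5581 -0.2009  0.3028] G [-347.6  -50.4  302.8] F [ 1.2 -0.3 -6.3] M [ 0.04 -0.01 -0.  ] op 0.57
t 17.73 P [ 0.5586 -0.2008  0.3025] G [-347.5  -50.9  302.5] F [ 0.2  0.3 -6.3] M [-0.   -0.04 -0.01] op 0.569
[153  33  44  15 490] [ 0.4383 -0.3293  0.0777] [ 0.4296 -0.3521  0.0563] [ 0.4459 -0.3051  0.0881]
[ 0.4376723  -0.32883459  0.08427722] [ 0.42793547 -0.35476074  0.08002922] [ 0.44707473 -0.30333595  0.0896658 ]
((437.5518493652344, -328.9226989746094), (10.217131614685059, 51.01112747192383), 11.786811828613281)
[164 144  39  11 337] [ 0.566  -0.3034  0.0784] [ 0.558  -0.3259  0.0635] [ 0.574  -0.2789  0.088 ]
[ 0.56619908 -0.30299725  0.08432872] [ 0.55661271 -0.32669148  0.08010752] [ 0.57569708 -0.27749624  0.0888352 ]
((566.43603515625, -302.1503601074219), (10.176187515258789, 50.42024230957031), 11.498156547546387)
```

View pics/w17z.png

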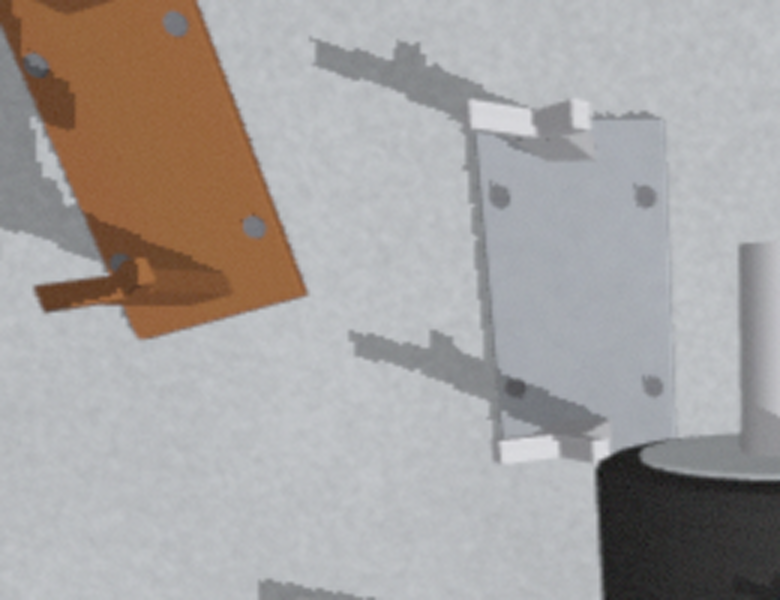

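```bash
python3 - <<'E'
from h import *
v=V('w17'); p=v.p.astype(int)
s=ctrl.get_state();T=R.from_quat(s['tcp_rot']).as_matrix(); P=s['eef_pos']
q=(v.W-P)@T*1000
# axle
m=np.zeros(p.shape[:2],bool); m[82:148,235:290]=1
m&=(q[...,0]>50)&(q[...,0]<90)&(abs(q[...,1])<12)&(q[...,2]<-20)&(q[...,2]>-75)
a=q[m]; print('axle',len(a),a.min(0).round(1),a.max(0).round(1))
for lo,hi in((55,62),(62,69),(69,77)):
    k=a[(a[:,0]>=lo)&(a[:,0]<hi)]; 
    if len(k)>20:
        A=np.c_[2*k[:,1],2*k[:,2],np.ones(len(k))]; c=np.linalg.lstsq(A,(k[:,1]**2+k[:,2]**2),rcond=None)[0]; print(lo,len(k),c[:2].round(2),np.sqrt(c[2]+c[0]**2+c[1]**2).round(2), 'topz',np.percentile(k[:,2],3).round(1),'ymid',((k[:,1].min()+k[:,1].max())/2).round(2))
m=(p.max(2)<60)&(abs(q[...,0])<56)&(abs(q[...,1])<30)&(q[...,2]<-30)&(q[...,2]>-80); m[:148]=0;m[320:]=0
k=q[m]; A=np.c_[2*k[:,1],2*k[:,2],np.ones(len(k))]; c=np.linalg.lstsq(A,(k[:,1]**2+k[:,2]**2),rcond=None)[0]; print('body',len(k),c[:2],np.sqrt(c[2]+c[0]**2+c[1]**2),k[:,0].max())
E
```

```text
axle 2127 [ 52.3  -9.3 -56.3] [ 77.6  12.  -30.5]
55 576 [  2.4  -49.65] 5.23 topz -55.4 ymid 2.52
62 628 [  2.36 -49.5 ] 5.37 topz -55.4 ymid 2.33
69 732 [  2.4  -49.56] 5.31 topz -55.3 ymid 2.3
body 17910 [  1.20953841 -52.47447248] 22.28406359670214 52.06243897732425
```

```bash
python3 - <<'E'
from h import *
st(); Rt=Rg(0,15.1); S=np.array([.5020,-.3155,.0765]); o=Rt.apply(np.array([-.4,2.35,-49.4])/1000); print(S-o)
for dz in (.08,.02,0): plan(S-o+[0,0,dz],Rt)
E
```

```text
t 17.73 P [ 0.5586 -0.2008  0.3025] G [-347.5  -50.9  302.5] F [ 0.2  0.3 -6.3] M [-0.   -0.04 -0.01] op 0.569
[ 0.50208361 -0.31788233  0.0271    ]
t 17.73 rot [-0.003  0.006 -0.002] cm [  8.   -10.29  19.52] deg 0.4
t 17.73 rot [-0.003  0.006 -0.002] cm [  8.04 -10.28  25.52] deg 0.4
t 17.73 rot [-0.003  0.006 -0.002] cm [  8.05 -10.27  27.52] deg 0.4
```

>>> servo_tool:
  increments: "0 0.006 0 2.5 -3 0 4; 0 0.006 0 5 -6 0 4; 0 0.006 0 8 -10.3 0 4; 0 0.006 0 8 -10.3 4 4; 0 0.006 0 8 -10.3 8 4; 0 0.006 0 8 -10.3 12 4; 0 0.006 0 8 -10.3 16 4; 0 0.006 0 8 -10.3 19.5 4; 0 0.006 0 8 -10.3 19.5 4; 0 0.006 0 8 -10.3 19.5 4"

```text
time: 18.57
eef_pos: [0.5007, -0.3165, 0.1035]
tcp_rot: [-0.101, 0.995, 0.002, -0.003]
contact_force: [1.3, -0.3, -5.4]
opening: 0.568
```

```bash
python3 - <<'E'
from h import *
st(); Rt=Rg(0,15.1); E=np.array([.5021,-.3179,.0271])
snap('wrist','w18')
for dz in (.08,.02,0): plan(E+[0,0,dz],Rt)
v=V('w18'); W=v.W
m=(W[...,2]>.055)&(W[...,2]<.095)&(W[...,0]>.41)&(W[...,0]<.62)&(W[...,1]<-.24)&(W[...,1]>-.39)
for mm,s in comp(m,8): q=W[mm]; t=q[q[:,2]>.08];print(s,cv2.minAreaRect((t[:,:2]*1000).astype(np.float32)))
E
```

```text
t 18.57 P [ 0.5007 -0.3165  0.1035] G [-466.4   -0.   103.5] F [ 1.3 -0.3 -5.4] M [ 0.   -0.04 -0.02] op 0.568
t 18.62 rot [-0.002 -0.001 -0.002] cm [ 0.05  0.05 -0.02] deg 0.2
t 18.62 rot [-0.002 -0.001 -0.002] cm [0.04 0.07 5.98] deg 0.2
t 18.62 rot [-0.002 -0.001 -0.002] cm [0.03 0.07 7.98] deg 0.2
[218 105  29  17 477] ((441.0892333984375, -346.20068359375), (9.556527137756348, 14.676344871520996), 11.179940223693848)
[278 105  23  17 391] ((433.8454284667969, -310.720703125), (9.580344200134277, 13.480902671813965), 11.951339721679688)
```

View pics/w18.png

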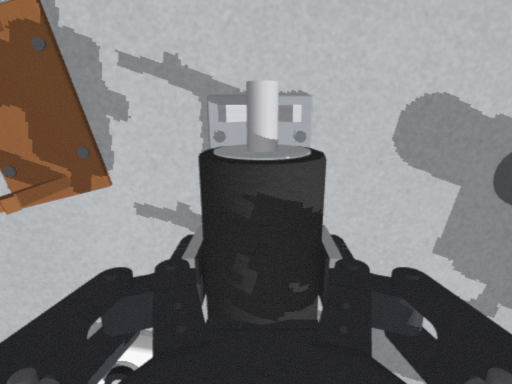

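The axle at (262,110) is centred over the near V-rest, with its prongs at (232,113) and (290,113). I'm lowering it.

>>> servo_tool:
  increments: "0 0 0 0.04 0.06 1.5 4; 0 0 0 0.04 0.06 3 4; 0 0 0 0.04 0.06 4.5 4; 0 0 0 0.04 0.06 5.5 4; 0 0 0 0.04 0.06 6.2 4; 0 0 0 0.04 0.06 6.6 4; 0 0 0 0.04 0.06 7 4; 0 0 0 0.04 0.06 7.3 4; 0 0 0 0.04 0.06 7.3 4"

```text
time: 19.37
eef_pos: [0.5008, -0.3176, 0.0329]
tcp_rot: [-0.1, 0.995, -0.001, -0.001]
contact_force: [-0.4, 0.5, -6.3]
opening: 0.571
```

```bash
python3 - <<'E'
from h import *
st()
plan([.5021,-.3179,.0271],Rg(0,15.1))
E
```

```text
t 19.37 P [ 0.5008 -0.3176  0.0329] G [-4.675e+02 -2.000e-01  3.290e+01] F [-0.4  0.5 -6.3] M [-0.02 -0.    0.  ] op 0.571
t 19.37 rot [-0.001 -0.002 -0.002] cm [-0.12 -0.05  0.58] deg 0.2
```

>>> servo_tool:
  increments: "0 0 0 -0.1 -0.05 0.15 4; 0 0 0 -0.1 -0.05 0.3 4; 0 0 0 -0.1 -0.05 0.4 4; 0 0 0 -0.1 -0.05 0.5 4; 0 0 0 -0.1 -0.05 0.6 4; 0 0 0 -0.1 -0.05 0.6 4"

```text
time: 19.87
eef_pos: [0.502, -0.3179, 0.0282]
tcp_rot: [-0.101, 0.995, -0.001, -0.001]
contact_force: [-3.7, 3.1, 4.7]
opening: 0.568
```

```bash
python3 - <<'E'
from h import *
st()
E
```

```text
t 19.87 P [ 0.502  -0.3179  0.0282] G [-467.8   -1.4   28.2] F [-3.7  3.1  4.7] M [0.44 0.49 0.09] op 0.568
```

>>> servo_tool:
  increments: "0 0 0 0 0 0 4; 0 0 0 0 0 0 4; 0 0 0 0 0.05 0 4; 0 0 0 0 0.05 0 4"
  grip_force: 20

```text
time: 20.2
eef_pos: [0.5021, -0.318, 0.0282]
tcp_rot: [-0.101, 0.995, -0.001, -0.001]
contact_force: [-4.7, 1.5, 5.7]
opening: 0.573
```

```bash
python3 - <<'E'
from h import *
st(); snap('wrist','w19'); snap('scene','s19')
s=V('s19');cv2.imwrite('pics/s19z.png',cv2.resize(s.p[160:260,120:280,::-1],None,fx=5,fy=5,interpolation=2))
E
```

```text
t 20.20 P [ 0.5021 -0.318   0.0282] G [-467.8   -1.5   28.2] F [-4.7  1.5  5.7] M [0.35 0.57 0.11] op 0.573
```

View pics/w19.png

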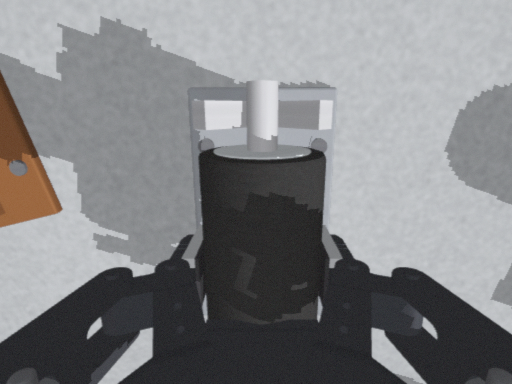

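View pics/s19z.png

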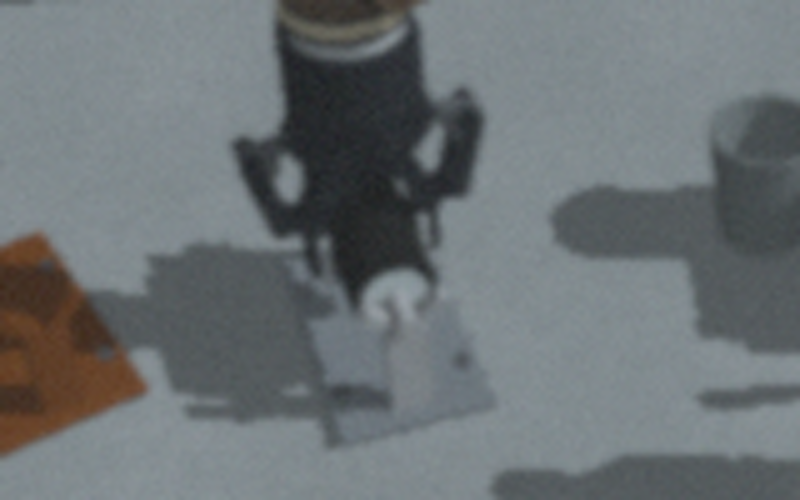

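Axle ends are in both Vs, and the stand carries the weight (net upward 5.7 N, against about −6.3 N when hanging). I'm letting go.

>>> servo_tool:
  increments: "0 0 0 0 0.05 0 5; 0 0 0 0 0.05 0 5.2; 0 0 0 0 0.05 0 5.5; 0 0 0 0 0.05 0 6; 0 0 0 0 0.05 0 6.5; 0 0 0 0 0.05 0 6.8; 0 0 0 0 0.05 0 7; 0 0 0 0 0.05 0 7; 0 0 0 0 0.05 0 7"

```text
time: 21.05
eef_pos: [0.5016, -0.3168, 0.0268]
tcp_rot: [-0.1, 0.995, -0.001, -0.001]
contact_force: [-1.0, -0.5, 0.1]
opening: 0.818
```

```bash
python3 - <<'E'
from h import *
st(); snap('wrist','w20')
E
```

```text
t 21.05 P [ 0.5016 -0.3168  0.0268] G [-466.7   -0.9   26.8] F [-1.  -0.5  0.1] M [-0.01 -0.02  0.01] op 0.818
```

View pics/w20.png

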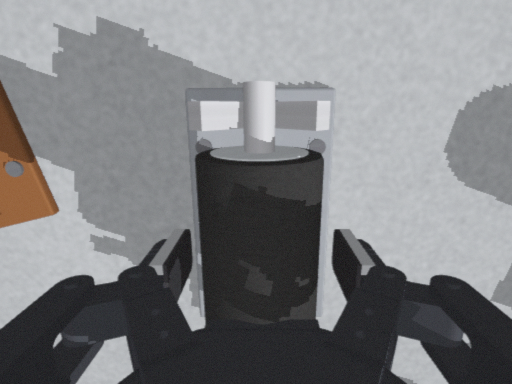

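The roller rests in the Vs and both fingers are clear. I'm retreating upward.

>>> servo_tool:
  increments: "0 0 0 0 0 -1 7; 0 0 0 0 0 -2.5 7; 0 0 0 0 0 -5 7; 0 0 0 0 0 -8 7; 0 0 0 0 0 -12 7; 0 0 0 3 4 -16 7; 0 0 0 6 8 -20 7; 0 0 0 8 11 -23 7; 0 0 0 8 11 -23 7; 0 0 0 8 11 -23 7"

```text
time: 21.93
eef_pos: [0.401, -0.2234, 0.2632]
tcp_rot: [-0.101, 0.995, -0.004, 0.002]
contact_force: [2.2, -0.6, 0.8]
opening: 0.821
```

```bash
python3 - <<'E'
from h import *
st(); snap('wrist','w21'); snap('scene','s21'); snap('top','t21')
s=V('s21');cv2.imwrite('pics/s21z.png',cv2.resize(s.p[160:260,120:280,::-1],None,fx=5,fy=5,interpolation=2))
W=V('t21').W;p=V('t21').p.astype(int)
m=(p.max(2)<60)&(W[...,2]>.06)&(W[...,2]<.12)&(abs(W[...,0]-.502)<.08)&(abs(W[...,1]+.3155)<.06)
for mm,c in comp(m,20): q=W[mm]; print(c,q.mean(0).round(3),q[:,2].max().round(3),cv2.minAreaRect((q[:,:2]*1000).astype(np.float32)))
E
```

```text
t 21.93 P [ 0.401  -0.2234  0.2632] G [-379.5  105.1  263.2] F [ 2.2 -0.6  0.8] M [ 0.   -0.02 -0.01] op 0.821
[300 191  16  29 298] [ 0.504 -0.315  0.099] 0.11 ((502.6396789550781, -314.866943359375), (98.6688232421875, 44.6746711730957), 10.124534606933594)
```

View pics/s21.png

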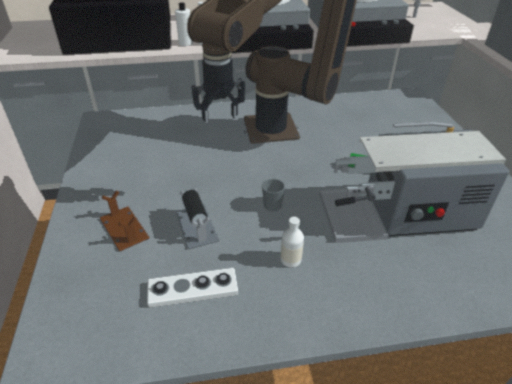

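View pics/s21z.png

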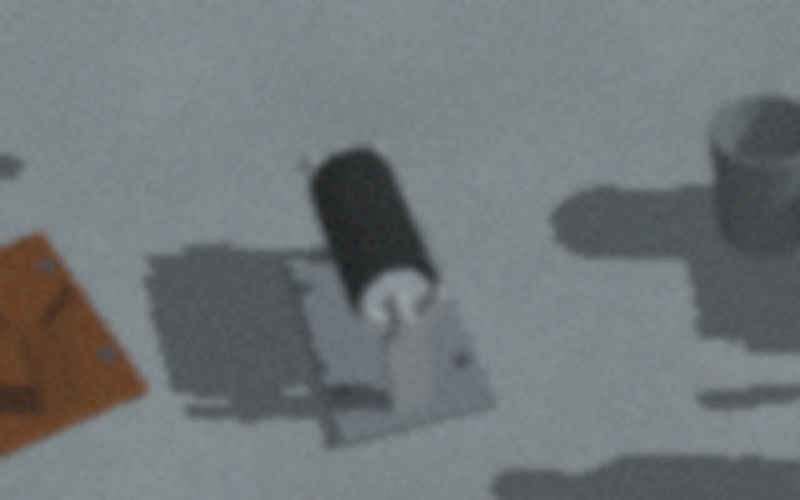

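View pics/w21.png

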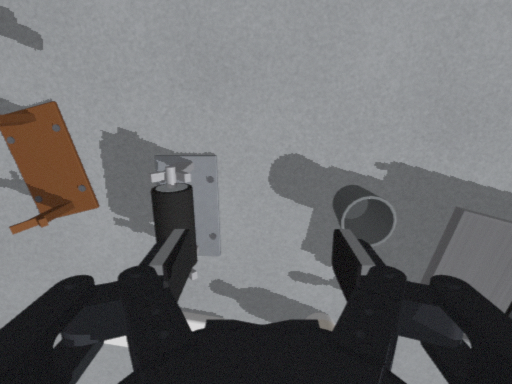

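```bash
python3 - <<'E'
from h import *
for f in ('s8','s21'):
    v=V(f); g=toG(v.W); p=v.p
    m=(p.max(2)<75)&(g[...,0]<-35)&(g[...,0]>-105)&(g[...,1]<-80)&(g[...,1]>-125)&(g[...,2]>120)&(g[...,2]<185)
    q=g[m]; c=q.mean(0); d=np.linalg.svd(q-c)[2][0]; d*=-np.sign(d[0]); print(f,len(q),c.round(1),np.rad2deg(np.arctan2(-d[2],-d[0])).round(1))
v=V('w14');
s=ctrl.get_state(); print(s['time'],s['dq'].round(3)); ctrl.sign_off()
E
```

```text
s8 143 [ -70.3 -108.5  157. ] 8.1
s21 147 [ -69.9 -108.3  156.8] 8.3
22.0833 [-0.007  0.064  0.012  0.    -0.006 -0.002]
the job is handed in; nothing more can be done
```

The front roller is out of the grinder and lying in the grey stand with both axle ends in the V-rests. I handed the job in at 22.1 s of the 61 s allowed.

- **Lever:** I pushed it forward until it stopped. The wrist force rose to about 30 N with no further movement. After release the handle measured about 8° below level in a rough camera fit, against 9° nominal. It read the same (8.1° and 8.3°) before and after the rest of the job.
- **Roller removal:** I gripped it at a 45° lean with 60 N and lifted it about 7.5 mm. I moved it forward about 36 mm to feel the front prong, then backed off about 1 mm. It went straight down with only its weight (about 6 N) on the wrist.
- **Placing:** The stand took the weight before I opened the fingers. The last pictures show the axle in both Vs. The roller's centre measures x 0.503, y −0.315 m, against a target of 0.502, −0.3155 m.
- **Surroundings:** The bottle, beaker, tray, orange stand and green roller look undisturbed in the last pictures. The robot touches nothing.

These checks went wrong or disagreed:
- **Missed lever passes:** My first full sweep at the lever passed over the handle, and a shorter second try stopped above it without moving it. The fingertips sit about 25–31 mm short of the reported TCP, not 14 mm ahead of it as described. I went by the camera after that.
- **Top camera offset:** It was about 3 mm off along the axle compared with the wrist camera, so I used the wrist camera.
- **Roller angle:** The last top-camera fit gave 10.1° for the lying roller, while the stand measured 11.7°. I put this down to the coarse pixels in that view.

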